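Return the grinding balls to their tilt-out bin

TASK

Put the clean grinding balls away: tilt the wide storage bin fully out and tip all the balls from their bay of the divided tray into it, keeping the cylinders in the other bay. Then stand the tray back level on the bench and push the bin fully shut, leaving the other bins and everything else on the bench as they are.

Things in the scene. Friction and masses are not known exactly. Their poses are not given: they have to be found in the camera images.
- tray_grip (a point): centre of the grip bar of the loose grey plastic divided tray (0.19 to 0.32 kg empty). Bar 12 mm thick (along the tray's x), 80 mm long (y), 24 mm tall, centre 80 mm above the tray's underside, midway along the tray, z up when level. Under the bar, below an open window, a 6 mm divider wall 48 mm high parts the tray into two equal bays: +x bay with the balls, -x bay with the cylinders
- tray_lip (a point): middle of the pouring lip of the balls' bay: at x = 110 mm, y = 0, 26 mm above the underside (54 mm below the bar's centre). The tray is alike at both ends: 3 mm floor, flat out to 61 mm from the middle, then a ramp rising at 25 degrees to the lip, narrowing to 60 mm, with cheeks up to 48 mm high; 84 mm wide, side walls 40 mm high
- tray_floor (a point): centre of the tray's underside, axes as tray_grip. Tipped with its +x end down, the balls begin to roll over that lip at about 25 to 30 degrees and all are out by 40 to 45, while what lies in the other bay slides against the divider and stays; tipped the other way, the cylinders come out
- wide_bin (a joint): tilt of the one wide white tilt-out bin, rad: 0 = upright, shut; grows as its top tilts out forward; end stop at 0.80 (tilted fully out). Stiff pivot: it stays where it is left; 1 to 4 N at the lip moves it. It may start slightly ajar
- wide_bin_hinge (a point): middle of the wide bin's pivot, on its bottom front edge, 16 mm above the bench; the frame turns with the bin: y along the pivot (level), x along the bin floor from front to back, z up the front wall (upright when shut; tilting out leans z forward). Front wall 4 mm thick at x = 0, 140 mm high; floor 115 mm deep; bin 150 mm wide; back wall 90 mm high
- wide_bin_lip (a point): middle of the top edge of the wide bin's finger lip: the front wall's top 20 mm flared forward at 45 degrees; the edge is 13 mm in front of the wall and 153 mm up it from the pivot. The bin's sides (3 mm) slope from 135 mm at the front to 90 mm at the back. Tilted fully out, the mouth lies open upwards, about 120 mm from lip to back wall, the back edge 161 mm above the bench
- wide_unit: grey steel frame of the wide bin, fixed to the bench: 170 mm wide (y), 150 mm deep (x, front at -x), 176 mm high; origin at the centre of its underside. Pivot 9 mm behind the front edge. The top board covers only the back half, so that a slot about 65 mm deep, free from above, is open behind the lip when the bin is shut
- narrow_unit: the other frame, of the same outer size, with two narrow bins side by side; not part of the job
- narrow_bin1 (a joint): tilt of one of the two narrow bins (73 mm wide, otherwise like the wide one) side by side in the other frame; 0 = shut
- narrow_bin2 (a joint): tilt of the other narrow bin; 0 = shut
- ball1_center (a point): centre of a steel grinding ball, 20 mm across, 33 g, loose in the tray's +x bay; rolls freely
- ball2_center (a point): centre of a steel grinding ball, 20 mm across, 33 g, loose in the tray's +x bay; rolls freely
- ball3_center (a point): centre of a steel grinding ball, 20 mm across, 33 g, loose in the tray's +x bay; rolls freely
- rod1_center (a point): centre of a steel grinding cylinder, 16 mm across, 18 mm long, 28 g, loose in the tray's -x bay
- rod2_center (a point): centre of a steel grinding cylinder, 16 mm across, 18 mm long, 28 g, loose in the tray's -x bay
- rod3_center (a point): centre of a steel grinding cylinder, 16 mm across, 18 mm long, 28 g, loose in the tray's -x bay
- jar: clear lidded jar, 80 mm across, 105 mm tall; origin at the centre of its underside; not part of the job
- vial: small clear lidded vial, 28 mm across, 55 mm tall; origin at the centre of its underside; not part of the job
- tub: empty clear plastic tub, 110 mm across the rim, 100 mm tall; origin at the centre of its underside; not part of the job
- spatula: slim steel lab spatula lying flat on the bench, 172 mm long; its origin is at mid-length, x axis along it; not part of the job

How it is judged:
On the way, in this order (a step that is already met when the one before it is completed fails the run):
1. the wide bin is tilted fully out (value of joint wide_bin above 0.65 rad), for 0.2 s.
2. all three balls are in the wide bin (x of ball1_center in the frame of wide_bin_hinge between 0 and 0.115 m and y of ball1_center in the frame of wide_bin_hinge between -0.075 and 0.075 m and z of ball1_center in the frame of wide_bin_hinge between 0 and 0.1 m and x of ball2_center in the frame of wide_bin_hinge between 0 and 0.115 m and y of ball2_center in the frame of wide_bin_hinge between -0.075 and 0.075 m and z of ball2_center in the frame of wide_bin_hinge between 0 and 0.1 m and x of ball3_center in the frame of wide_bin_hinge between 0 and 0.115 m and y of ball3_center in the frame of wide_bin_hinge between -0.075 and 0.075 m and z of ball3_center in the frame of wide_bin_hinge between 0 and 0.1 m), for 0.2 s.
At the end, for the whole second after the job is handed in: All three balls lie inside the wide bin, the bin is shut (within 0.06 rad) and so are the narrow ones; the tray stands released on the bench, level within 0.1 rad, with all three cylinders still in their own bay; the jar, vial, tub and spatula lie within 40 mm of where they were (all of step 2 and x of rod1_center in the frame of tray_grip between -0.11 and 0 m and y of rod1_center in the frame of tray_grip between -0.042 and 0.042 m and z of rod1_center in the frame of tray_grip between -0.08 and -0.03 m and x of rod2_center in the frame of tray_grip between -0.11 and 0 m and y of rod2_center in the frame of tray_grip between -0.042 and 0.042 m and z of rod2_center in the frame of tray_grip between -0.08 and -0.03 m and x of rod3_center in the frame of tray_grip between -0.11 and 0 m and y of rod3_center in the frame of tray_grip between -0.042 and 0.042 m and z of rod3_center in the frame of tray_grip between -0.08 and -0.03 m and angle between tray_grip's own z axis and vertical below 0.1 rad and height (world z) of tray_grip between 0.07 and 0.09 m and value of joint each of wide_bin, narrow_bin1, narrow_bin2 below 0.06 rad); the robot touches nothing.
It fails at once if the jar, the vial, the tub or the spatula is pushed away more than 40 mm (distance of any of jar, vial, tub, spatula from where it was at the start of the episode above 0.04 m).
It fails at once if the jar, the vial or the tub is knocked over (angle between any of jar, vial, tub's own z axis and vertical above 0.5 rad).
It fails at once if a narrow bin is pulled open (value of joint any of narrow_bin1, narrow_bin2 above 0.25 rad).
It fails at once if a cylinder leaves its bay of the tray (distance between any of rod1_center, rod2_center, rod3_center and tray_grip above 0.15 m or x of any of rod1_center, rod2_center, rod3_center in the frame of tray_grip above 0.01 m).
It also fails if it takes over 72 s, if anything falls off the work surface, if the arm or the gripper's body presses on something with over 40 N, if the wrist force passes 120 N, or if a joint passes its speed limit or range.

ROBOT

A 6-joint arm with a two-finger parallel gripper is mounted at the origin on the work surface. World frame = base frame: x ahead of the robot, y to its left, z up, the work surface at z = 0. Lengths are in m, angles in rad, forces in N, time in s.
With the tool pointing down it reaches from about 0.375 to 0.9 m from the base axis. Payload 3.1 kg.
Tool frame: the origin (TCP) lies between the finger pads; the fingertips stand 25 mm ahead of it and the grasp point (between the pads) lies 6 mm ahead of it; x points along the fingers, y is the direction in which the jaws open and shut, and the axes are right-handed (so a half turn about x gives the same grasp; the last joint's range is limited). The gripper opens to 85 mm and grips with 20 to 120 N. Pads are 22 mm wide; open, the fingers measure 114 mm over their backs; the gripper's body (76 mm by 85 mm) begins 54 mm behind the grasp point. The pads swing forward as they close: fully open they stand 13 mm farther back than shut.
Start: joints at [0.997, 0.527, 1.433, -0, 1.181, -0.178], TCP at [0.241, 0.577, 0.218] pointing down, gripper open.
Joint ranges: [-3.08, 3.08], [-0.75, 2.2], [0.22, 2.44], [-1.43, 4.57], [0, 2.65], [-2.85, 2.85]. Speed limits (rad/s): [2.79, 2.79, 3.14, 3.14, 3.14, 3.14].

INTERFACE

Orientations are given as a unit quaternion [x, y, z, w].
In Python, from station import manip, viewer, workorder gives the robot as it stands.
- The arm moves only by the shell command python3 -m crank 'ROWS' [FORCE]. ROWS is JSON, one flat list of numbers, 5 for each row, row after row: the opening, from 0 (shut) to 1 (fully open), then the shift along the world's x, y, z in mm, then the turn about the world's z in rad. A call has 1 to 10 rows; each row is the pose to reach, as a shift and turn from the pose commanded when the call began; what a row does not reach only later rows make up. A row lasts 1/8 s, in which the tool goes at most 62.5 mm and 10.7 degrees, less where a joint would pass 70% of its speed; a pose out of reach is approached as far as the arm can. A call with a gripper value outside its range is refused whole. The fingers move at their own pace and stop on an object; FORCE is the grip in N (left out, the last holds). Time passes only in rows, so rows that repeat a pose let the fingers close. It gives the time, the measured TCP pose, the force and the opening at its end, in the units of the state.
- manip.sense(): the state, without advancing time (a new reading comes with each control period).
- viewer.snapshot(name): name is "scene" or "side" or "wrist"; returns a dict with "img" (480x640x3 uint8, red, green, blue), "range_z" (480x640 float32, m along the optical axis (not along the pixel's ray), 0 where there is no reading), "fx", "fy", "cx", "cy" (pixels), "origin" and "attitude" of the camera in the world. Camera axes: x right, y down, z forward; pixel columns grow to the right and rows downward; lengths in m; the calibration is good to about 2 mm. A picture is of the moment at which its call begins.
- workorder.sign_off(): hands the job in, once; it reports no verdict.
The state is a dict: "t": time; "q": joint angles; "qd": joint speeds; "tau": joint torques, N m; "tcp_pos": TCP position; "tool_rot": TCP orientation; "force": force on the tool from outside, world axes, zero at the start; "ft_torque": the same for the moment, N m; "finger_gap": opening from 0.0 (shut) to 1.0 (fully open).
Only numpy, scipy, OpenCV 4.12 (cv2) and the standard library are available. Lean on these libraries where they do the work, as an engineer would, in place of code of your own. Each camera call takes 0.05 s, during which the arm holds its last target.

## Working session

There is one attempt and no reset: what is moved stays moved. The work goes in short steps, Python scripts to look and compute and a shell command to move; the robot and the scene stay as the last step left them, time stands still between calls to the robot, and variables do not carry over. Pictures are saved under pics/ and viewed, and the job is handed in when it is done.

```bash
ls; mkdir -p pics; cat > h.py <<'E'
import numpy as np, cv2
from station import manip, viewer, workorder
from scipy.spatial.transform import Rotation as R
def cap(name,fn):
    s=viewer.snapshot(name); cv2.imwrite('pics/'+fn+'.png',s['img'][:,:,::-1]); 
    np.savez('pics/'+fn+'.npz',**s); return s
def pose(s):
    a=np.array(s['attitude'],float)
    M=a if a.shape==(3,3) else R.from_quat(a).as_matrix()
    return M,np.array(s['origin'],float)
def pts(s):
    M,o=pose(s); z=np.array(s['range_z'],float); v,u=np.mgrid[0:480,0:640]
    P=np.stack([(u-s['cx'])/s['fx']*z,(v-s['cy'])/s['fy']*z,z],-1)@M.T+o
    P[z<=0]=np.nan; return P
def proj(s,p):
    M,o=pose(s); c=(np.atleast_2d(p)-o)@M; return np.c_[c[:,0]/c[:,2]*s['fx']+s['cx'],c[:,1]/c[:,2]*s['fy']+s['cy']]
E
python3 - <<'E'
from h import *
for n in ('scene','side','wrist'):
    s=cap(n,n+'0'); print(n,s['origin'],s['attitude'],s['fx'])
m=manip.sense(); print(m)
E
```

```text
pics
scene [ 1.39674158 -0.28967987  0.94880925] [ 0.7502265   0.52494482 -0.23007066 -0.32963711] 583.5271978870265
side [0.48748098 0.88188563 0.89367426] [-0.04998146  0.91290366 -0.40460703  0.02004779] 612.1426706207217
wrist [0.17156625 0.6055279  0.37381825] [0.82279339 0.54876972 0.08118422 0.12357975] 407.03306847585895
{'t': 0.15, 'q': array([ 9.96470386e-01,  5.28287859e-01,  1.43362725e+00,  9.38817035e-06,
        1.18140446e+00, -1.78522119e-01]), 'qd': array([-0.00056929, -0.00356704, -0.00421312,  0.00027708, -0.00033391,
        0.00011489]), 'tau': array([ 2.16883300e-04, -4.42747056e+01, -1.78277045e+01, -2.45567580e-04,
        5.61561319e-03,  1.51725084e-05]), 'tcp_pos': array([0.24062997, 0.5761891 , 0.21703066]), 'tool_rot': array([ 0.13846063,  0.69353172, -0.13959399,  0.69307714]), 'force': array([ 0.42218915, -0.29537414, -0.03784367]), 'ft_torque': array([-0.04243276, -0.00779754, -0.0391732 ]), 'finger_gap': 1.0005470589340766}
```

View pics/scene0.png

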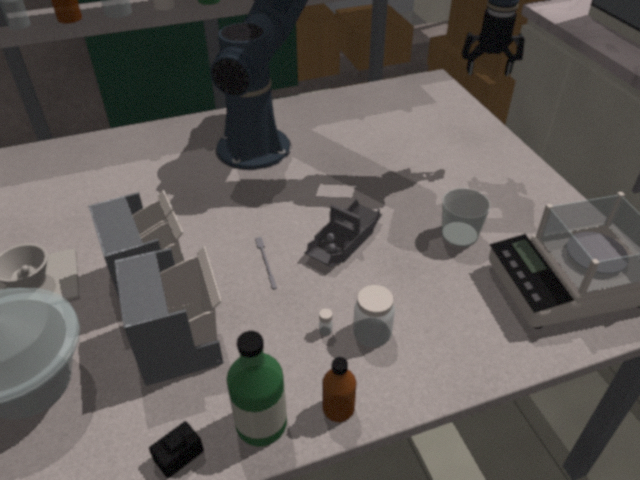

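View pics/side0.png

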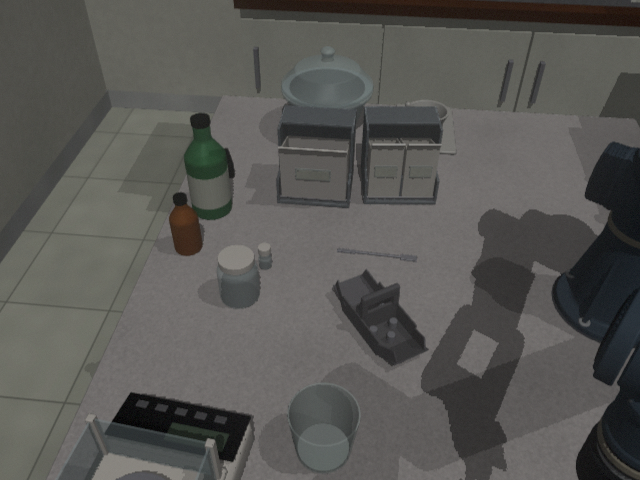

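View pics/wrist0.png

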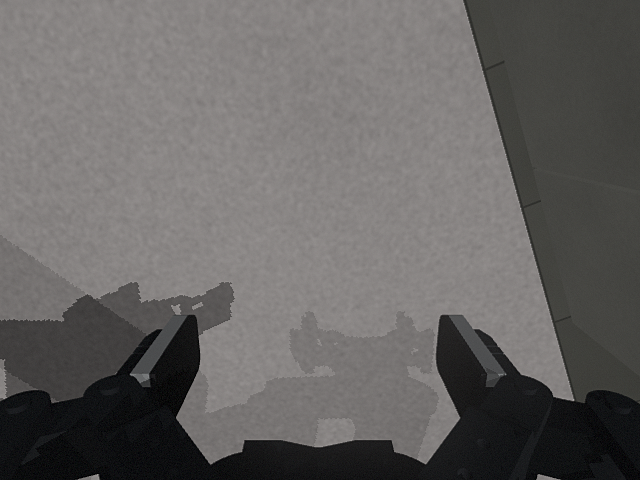

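```bash
python3 - <<'E'
from h import *
import h
S={n:dict(np.load(f'pics/{n}0.npz')) for n in ('scene','side')}
for n,s in S.items():
    P=pts(s); img=s['img']
    m=(abs(P[...,2]-0.176)<0.008)
    k=cv2.connectedComponentsWithStats(m.astype(np.uint8))
    for i in range(1,k[0]):
        if k[2][i,4]>150:
            q=P[k[1]==i][:, :2].astype(np.float32); print(n,k[2][i],'minrect',cv2.minAreaRect(q), np.nanmedian(P[k[1]==i][:,2]))
    # bench check
    print('bench z', np.nanmedian(P[...,2]))
s=cv2.imread('pics/side0.png'); 
a=cv2.resize(s[90:220,260:460],(800,520),interpolation=3); cv2.imwrite('pics/cu.png',a)
a=cv2.resize(s[230:380,200:440],(800,500),interpolation=3); cv2.imwrite('pics/ct.png',a)
s=cv2.imread('pics/scene0.png'); a=cv2.resize(s[170:310,220:420],(800,560),interpolation=3); cv2.imwrite('pics/ct2.png',a)
E
```

```text
scene [517   5 123  80 725] minrect ((0.019823014736175537, 1.031714916229248), (0.5749631524085999, 0.028799474239349365), 1.111270546913147) 0.17566787475704515
scene [225  93  47  16 254] minrect ((0.035492122173309326, -0.0047721341252326965), (0.12345563620328903, 0.0622086301445961), 83.62651062011719) 0.17566165542458434
scene [  88  192   71   68 2376] minrect ((0.424635648727417, -0.37057602405548096), (0.17596767842769623, 0.1048155128955841), 6.103316783905029) 0.1768509699029167
scene [ 115  248   72   83 3285] minrect ((0.6165310144424438, -0.3433322608470917), (0.1052100732922554, 0.1778722107410431), 89.86410522460938) 0.1765583088309861
scene [   0  288   53   81 1888] minrect ((0.6232072710990906, -0.5497560501098633), (0.17437267303466797, 0.08242661505937576), 1.468716025352478) 0.1778592112036298
scene [233 353  43  35 626] minrect ((0.8549501299858093, -0.21123459935188293), (0.06687043607234955, 0.05959165841341019), 79.59894561767578) 0.17541680324438486
bench z 0.001823638880310896
side [ 234    0  406   22 2145] minrect ((0.33808964490890503, -1.0495517253875
[... 241 characters left out ...]
92716516
side [ 278  105   79   32 1451] minrect ((0.6163862943649292, -0.34177547693252563), (0.1125132292509079, 0.17024743556976318), 89.4761734008789) 0.1760825184340531
side [ 364  106   79   28 1455] minrect ((0.4245266616344452, -0.36830055713653564), (0.17098480463027954, 0.11122205853462219), 6.496005535125732) 0.17604485576279583
side [188 138  32  18 294] minrect ((0.8465886116027832, -0.1977829486131668), (0.06644182652235031, 0.04720161110162735), 13.131403923034668) 0.17510927621987338
side [603 225  37  39 352] minrect ((0.046986617147922516, 0.025779234245419502), (0.026219254359602928, 0.0951201543211937), 26.400880813598633) 0.17566886805394816
bench z 0.0004110302258351073
```

View pics/cu.png

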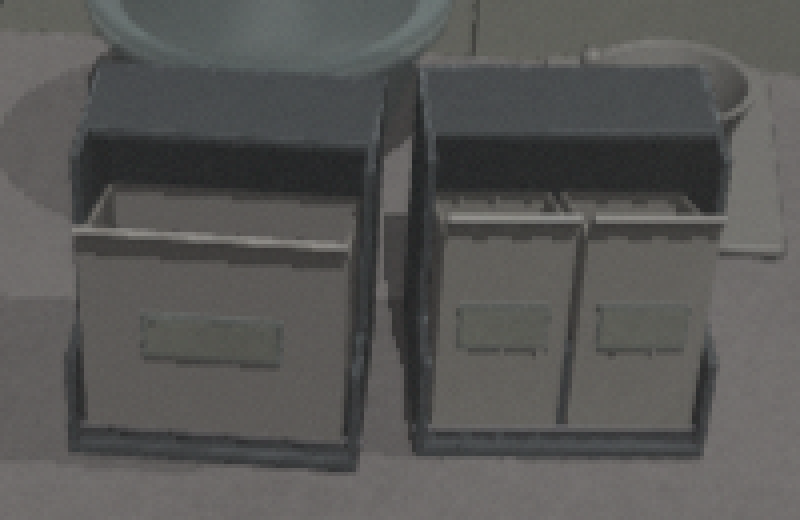

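View pics/ct.png

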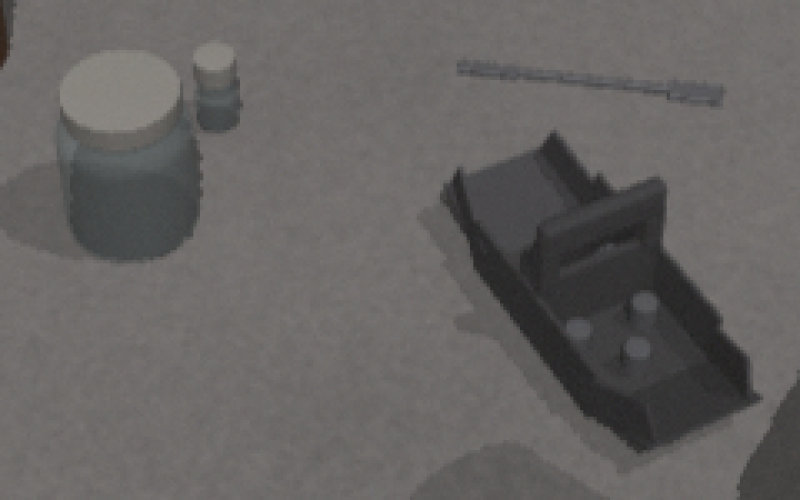

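View pics/ct2.png

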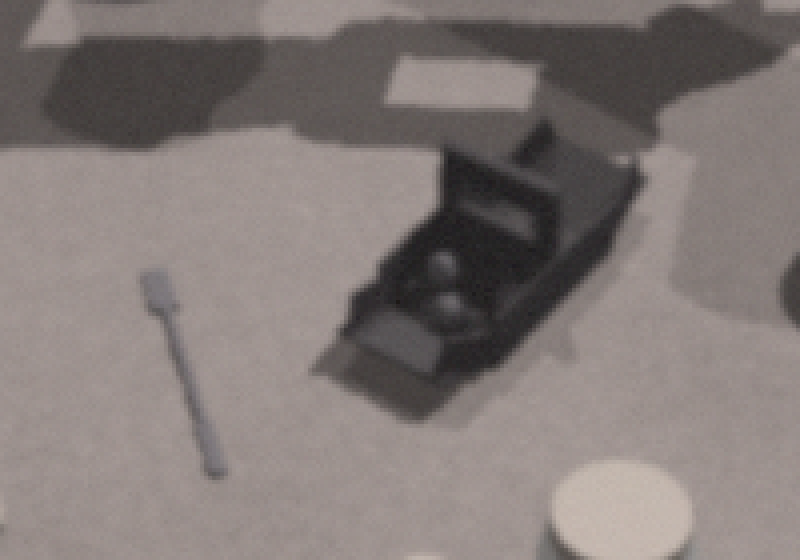

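```bash
python3 - <<'E'
from h import *
S={n:dict(np.load(f'pics/{n}0.npz')) for n in ('scene','side')}
def top(s,xr,yr,z0,tol):
    P=pts(s); m=(abs(P[...,2]-z0)<tol)&(P[...,0]>xr[0])&(P[...,0]<xr[1])&(P[...,1]>yr[0])&(P[...,1]<yr[1])
    return P,m
for n,s in S.items():
    P,m=top(s,(.5,.72),(-.43,-.2),.1765,.004)
    q=P[m][:,:2]; print(n,'unit',len(q),cv2.minAreaRect(q.astype(np.float32)),cv2.boxPoints(cv2.minAreaRect(q.astype(np.float32))).round(3).tolist())
    # bin wall points in front: white pixels
    g=s['img'].astype(int)
    w=(g.min(-1)>(105 if n=='side' else 130))&(P[...,0]>.5)&(P[...,0]<.74)&(P[...,1]>-.33)&(P[...,1]<-.15)&(P[...,2]>.14)
    q=P[w]; print(' white high', len(q), np.percentile(q,[2,50,98],axis=0).round(3).tolist() if len(q) else '')
    # tray bar top z~0.092
    P,m=top(s,(.3,.62),(-.1,.3),.092,.004)
    k=cv2.connectedComponentsWithStats(m.astype(np.uint8))
    for i in range(1,k[0]):
        if k[2][i,4]>15: q=P[k[1]==i][:,:2].astype(np.float32); print(' bar',k[2][i],cv2.minAreaRect(q))
    P,m=top(s,(.3,.75),(-.15,.3),.04,.035)
    g=s['img'].mean(-1)
    k=cv2.connectedComponentsWithStats(m.astype(np.uint8))
    for i in range(1,k[0]):
        if k[2][i,4]>100: q=P[k[1]==i][:,:2].astype(np.float32); print(' obj',k[2][i],cv2.minAreaRect(q),cv2.boxPoints(cv2.minAreaRect(q)).round(3).tolist())
E
```

```text
scene unit 3383 ((0.5995956659317017, -0.3181641101837158), (0.21473310887813568, 0.17277540266513824), 5.470501899719238) [[0.48399999737739563, -0.24199999868869781], [0.5009999871253967, -0.414000004529953], [0.7149999737739563, -0.39399999380111694], [0.6980000138282776, -0.22200000286102295]]
 white high 137 [[0.541, -0.264, 0.145], [0.614, -0.23, 0.169], [0.69, -0.228, 0.172]]
 bar [330 204  30  17 145] ((0.4539768695831299, 0.10163118690252304), (0.07840640842914581, 0.015757642686367035), 32.26029968261719)
 obj [ 304  199   78   69 2315] ((0.4346071481704712, 0.10006305575370789), (0.1328073889017105, 0.25225403904914856), 42.860198974609375) [[0.30000001192092896, 0.1469999998807907], [0.47200000286102295, -0.03799999877810478], [0.5690000057220459, 0.05299999937415123], [0.3970000147819519, 0.23800000548362732]]
 obj [319 309  13  26 308] ((0.6937990188598633, -0.03345760703086853), (0.024364113807678223, 0.028460318222641945), 70.37577819824219) [[0.6759999990463257, -0.03999999910593033], [0.703000009059906, -0.05000000074505806], [0.7110000252723694, -0.0270000007003545
[... 1395 characters left out ...]
742507935, 0.08900000154972076], [0.7360000014305115, 0.11299999803304672]]
 obj [ 333  269   96   96 3564] ((0.45341306924819946, 0.10395066440105438), (0.08775493502616882, 0.22504450380802155), 34.145137786865234) [[0.3540000021457672, 0.1720000058412552], [0.47999998927116394, -0.014000000432133675], [0.5529999732971191, 0.03500000014901161], [0.4269999861717224, 0.22200000286102295]]
 obj [385 330  12  15 102] ((0.42692238092422485, 0.1378277987241745), (0.020006874576210976, 0.03396918252110481), 7.221899032592773) [[0.41499999165534973, 0.15299999713897705], [0.4189999997615814, 0.11999999731779099], [0.4390000104904175, 0.12200000137090683], [0.4350000023841858, 0.15600000321865082]]
```

```bash
python3 - <<'E'
from h import *
S={n:dict(np.load(f'pics/{n}0.npz')) for n in ('scene','side')}
for n,s in S.items():
    P=pts(s)
    g=s['img'].astype(int)
    w=(g.min(-1)>(105 if n=='side' else 130))&(P[...,0]>.5)&(P[...,0]<.74)&(P[...,1]>-.24)&(P[...,1]<-.2)&(P[...,2]>.155)
    q=P[w]; f=np.polyfit(q[:,0],q[:,1],1); print('lip line',f,len(q),'resid',np.std(q[:,1]-np.polyval(f,q[:,0])),'x',np.percentile(q[:,0],[0,2,98,100]),np.median(q[:,2]), np.polyfit(q[:,0],q[:,2],1))
    m=(abs(P[...,2]-0.1765)<0.004)&(P[...,0]>.5)&(P[...,0]<.74)&(P[...,1]<-.2)&(P[...,1]>-.45)
    k=cv2.connectedComponentsWithStats(m.astype(np.uint8)); i=1+np.argmax(k[2][1:,4]); q=P[k[1]==i]
    for x0 in np.arange(.53,.71,.02):
        c=q[abs(q[:,0]-x0)<.01]; 
        if len(c)>5: print(round(x0,2),'y',np.percentile(c[:,1],[0,3,97,100]).round(4))
    for y0 in np.arange(-.41,-.25,.02):
        c=q[abs(q[:,1]-y0)<.01]
        if len(c)>3: print(round(y0,2),'x',np.percentile(c[:,0],[0,3,97,100]).round(4), len(c))
E
```

```text
lip line [ 0.00106092 -0.2303166 ] 126 resid 0.0012897803350470796 x [0.53971194 0.54263825 0.6888516  0.69119927] 0.16935904152862308 [0.00397914 0.16674839]
0.53 y [-0.3939 -0.3913 -0.2945 -0.2905]
0.55 y [-0.3958 -0.3935 -0.323  -0.3205]
0.57 y [-0.3955 -0.3932 -0.3235 -0.3207]
0.59 y [-0.3957 -0.3933 -0.3227 -0.3205]
0.61 y [-0.3957 -0.3932 -0.3226 -0.3206]
0.63 y [-0.3956 -0.3932 -0.3229 -0.3206]
0.65 y [-0.3955 -0.3933 -0.3229 -0.3209]
0.67 y [-0.3957 -0.3938 -0.3228 -0.3207]
0.69 y [-0.3954 -0.3932 -0.3003 -0.2913]
-0.39 x [0.531  0.5376 0.6995 0.7034] 636
-0.37 x [0.5304 0.5376 0.699  0.7044] 809
-0.35 x [0.5295 0.5381 0.6989 0.704 ] 791
-0.33 x [0.5299 0.5375 0.6996 0.7034] 767
-0.31 x [0.5277 0.5322 0.7025 0.703 ] 77
-0.29 x [0.5296 0.5308 0.7022 0.7056] 39
lip line [-0.00229883 -0.22616464] 112 resid 0.0024398956662681137 x [0.54292451 0.54770051 0.68546334 0.68933647] 0.1681601465736599 [1.16823093e-04 1.67976428e-01]
0.53 y [-0.3937 -0.3903 -0.2889 -0.2872]
0.55 y [-0.3971 -0.3912 -0.3185 -0.3162]
0.57 y [-0.3968 -0.3931 -0.3188 -0.3174]
0.59 y [-0.3958 -0.3934 -0.319  -0.3154]
0.61 y [-0.398  -0.3928 -0.3177 -0.3149]
0.63 y [-0.3968 -0.3923 -0.3173 -0.3149]
0.65 y [-0.3969 -0.3944 -0.3177 -0.3154]
0.67 y [-0.3932 -0.3897 -0.3189 -0.3157]
0.69 y [-0.3985 -0.3948 -0.2938 -0.2862]
-0.39 x [0.5316 0.5364 0.6952 0.7001] 239
-0.37 x [0.5325 0.5356 0.6953 0.7013] 314
-0.35 x [0.5317 0.5368 0.6959 0.7007] 328
-0.33 x [0.5322 0.5373 0.6952 0.7002] 364
-0.31 x [0.5318 0.5338 0.6997 0.7016] 119
-0.29 x [0.5322 0.5322 0.6999 0.6999] 22
```

```bash
python3 - <<'E'
from h import *
s=dict(np.load('pics/scene0.npz')); P=pts(s)
d=np.linalg.norm(P[...,:2]-np.array([.241,.577]),axis=-1)
m=(d<.09)&(P[...,2]>.1)&(P[...,2]<.35)
q=P[m]; print(len(q),np.percentile(q[:,2],[0,1,5,50]))
c=q[q[:,2]<.22]; print(c[np.argsort(c[:,2])][:40:3].round(3))
w=dict(np.load('pics/wrist0.npz')); W=pts(w); z=w['range_z']
m=(z>0)&(z<.28)&(W[...,2]<.22); q=W[m]; print('wrist',np.percentile(q[:,2],[0,1,5,20]), len(q))
for a,b in [((300,400),(130,200)),((300,400),(440,510))]:
    c=W[a[0]:a[1],b[0]:b[1]].reshape(-1,3); c=c[c[:,2]>.12]; print(np.nanpercentile(c[:,2],[0,1,5,20,50]), c[np.argsort(c[:,2])][5])
M=R.from_quat([0.13846063,0.69353172,-0.13959399,0.69307714]).as_matrix(); print(M.round(3), 'jaw yaw',np.arctan2(M[1,1],M[0,1]))
E
```

```text
1349 [0.24519178 0.2515412  0.26283501 0.31887259]
[]Traceback (most recent call last):
  File "<stdin>", line 8, in <module>
    return _quantile_unchecked(
        a, q, axis, out, overwrite_input, method, keepdims, weights)
    return _ureduce(a,
                    func=_quantile_ureduce_func,
    ...<5 lines>...
                    overwrite_input=overwrite_input,
                    method=method)
    r = func(a, **kwargs)
    result = _quantile(arr,
                       quantiles=q,
    ...<2 lines>...
                       out=out,
                       weights=wgt)
    slices_having_nans = np.isnan(arr[-1, ...])
                                  ~~~^^^^^^^^^
IndexError: index -1 is out of bounds for axis 0 with size 0
```

```bash
python3 - <<'E'
from h import *
s=dict(np.load('pics/scene0.npz')); P=pts(s)
q=P[20:85,455:530].reshape(-1,3); z=s['range_z'][20:85,455:530]
print(proj(s,[[.241,.577,.218],[.241,.577,.193]]))
m=(z.ravel()>0)&(z.ravel()<1.72); print(np.percentile(z,[1,20,50]))
d=np.linalg.norm(q[:,:2]-[.241,.577],axis=1); m=(d<.12)&(q[:,2]>.1)
c=q[m]; c=c[np.argsort(c[:,2])]; print(len(c), c[:60:5].round(3))
a=cv2.resize(s['img'][0:100,440:560,::-1],(720,600),interpolation=3); cv2.imwrite('pics/g0.png',a)
M=R.from_quat([0.13846063,0.69353172,-0.13959399,0.69307714]).as_matrix(); print(M.round(3), 'jaw yaw',np.arctan2(M[1,1],M[0,1]))
E
```

```text
[[486.46428208  84.13725608]
 [484.67684735  92.85378131]]
[1.36742756 1.42871923 2.09130979]
1900 [[0.216 0.532 0.245]
 [0.265 0.616 0.248]
 [0.262 0.623 0.251]
 [0.234 0.529 0.252]
 [0.23  0.528 0.253]
 [0.232 0.53  0.253]
 [0.268 0.621 0.255]
 [0.225 0.525 0.256]
 [0.26  0.614 0.257]
 [0.23  0.527 0.258]
 [0.244 0.621 0.26 ]
 [0.263 0.62  0.261]]
[[-0.001  0.386  0.923]
 [-0.001  0.923 -0.386]
 [-1.    -0.002 -0.   ]] jaw yaw 1.1749891969313442
```

View pics/g0.png

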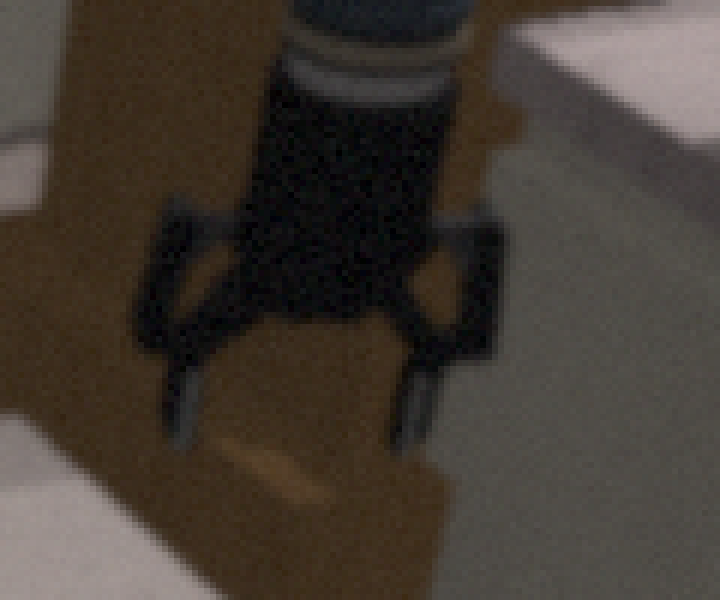

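```bash
python3 - <<'E'
from h import *
w=dict(np.load('pics/wrist0.npz')); W=pts(w); z=w['range_z']
for (v,u) in [(318,190),(320,183),(340,175),(378,150),(318,450),(378,492),(420,100),(450,320),(200,300),(330,190),(350,455)]:
    print(v,u,z[v,u],W[v,u].round(3))
print(proj(w,[[.241,.577,.218],[.241,.577,.193]]))
M,o=pose(w);print(M.round(3))
E
```

```text
318 190 0.13616389 [0.214 0.541 0.251]
320 183 0.13517345 [0.213 0.539 0.252]
340 175 0.121704 [0.213 0.542 0.266]
378 150 0.106869206 [0.215 0.54  0.282]
318 450 0.13643645 [0.247 0.622 0.251]
378 492 0.10737173 [0.249 0.623 0.281]
420 100 0.08906311 [0.211 0.537 0.3  ]
450 320 0.08330169 [0.231 0.581 0.307]
200 300 0.37672412 [0.231 0.562 0.002]
330 190 0.1355987 [0.217 0.54  0.253]
350 455 0.1259203 [0.251 0.618 0.263]
[[319.28080466 306.00532904]
 [319.18805955 283.0764612 ]]
[[ 0.385  0.883  0.269]
 [ 0.923 -0.367 -0.114]
 [-0.002  0.292 -0.956]]
```

```bash
python3 -m crank '[0,30,-50,60,-0.1, 0,50,-100,80,-0.2, 0,75,-150,80,-0.3, 0,95,-205,80,-0.4, 0,120,-260,80,-0.5, 0,145,-315,80,-0.6, 0,170,-370,80,-0.7, 0,190,-425,80,-0.8, 0,215,-480,80,-0.9, 0,240,-535,80,-1.0]' 30
```

```text
t: 1.4
tcp_pos: [0.4813, 0.0398, 0.2978]
tool_rot: [0.455, 0.541, -0.455, 0.541]
force: [-0.2, 0.7, -0.1]
finger_gap: -0.003
```

```bash
python3 -m crank '[0,25,-54,0,-0.1, 0,48,-108,0,-0.175, 0,72,-162,0,-0.175, 0,95,-216,0,-0.175, 0,118,-270,0,-0.175, 0,136,-321,0,-0.175, 0,136,-321,0,-0.175]'
python3 - <<'E'
from h import *
m=manip.sense(); print(m['tcp_pos'],m['q'].round(3))
s=cap('wrist','wrist1'); W=pts(s); z=s['range_z']
m=(z>0)&(z<.16)
q=W[m]; print(np.percentile(q[:,2],[0,1,5,20])); c=q[q[:,2]<np.percentile(q[:,2],1.5)]; print(c.min(0),c.max(0))
cap('side','side1'); cap('scene','scene1')
E
```

```text
t: 2.28
tcp_pos: [0.6172, -0.2836, 0.2962]
tool_rot: [-0.501, -0.499, 0.501, -0.499]
force: [0.3, -0.1, 0.0]
finger_gap: 0.002
[ 0.61723732 -0.28355351  0.29620103] [-5.940e-01  5.370e-01  1.189e+00 -1.000e-03  1.416e+00 -5.900e-01]
[0.31400363 0.322542   0.3417558  0.36467035]
[ 0.60350373 -0.2769482   0.31400363] [ 0.63055025 -0.27131809  0.32544442]
```

View pics/side1.png

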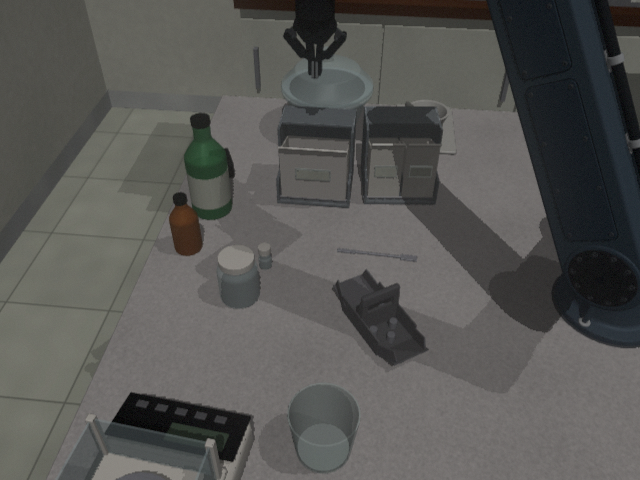

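View pics/wrist1.png

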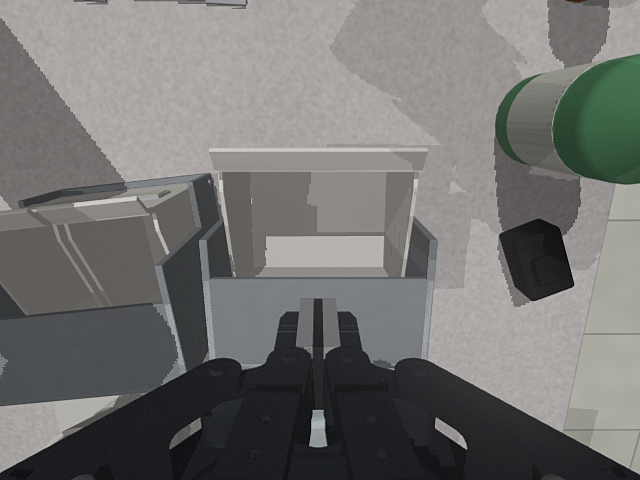

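```bash
python3 - <<'E'
from h import *
for n in ('wrist1','side1','scene1'):
    s=dict(np.load(f'pics/{n}.npz')); P=pts(s)
    if n=='wrist1':
        print('board',P[310,240],'lip',P[152,240],P[152,400],'bench',P[60,280],'pads',P[302,310],P[302,328],P[340,310])
        print('board front edge', [P[v,260].round(4) for v in (275,279,283)])
        print('lip edge', [P[v,260].round(4) for v in (147,149,151,153,160,168)])
    print(n,proj(s,[[.617,-.2836,.2962],[.617,-.2836,.2712],[.617,-.2836,.316]]).round(1))
    q=P.reshape(-1,3); m=(abs(q[:,0]-.617)<.05)&(abs(q[:,1]+.2836)<.04)&(q[:,2]>.24); c=q[m]; c=c[np.argsort(c[:,2])]; print(c[:30:4].round(3))
a=cv2.imread('pics/side1.png')[20:120,260:380]; cv2.imwrite('pics/g1.png',cv2.resize(a,(720,600),interpolation=3))
E
```

```text
board [ 0.55901988 -0.34432195  0.17813046] lip [ 0.56422114 -0.23000506  0.16946632] [ 0.67337638 -0.23040086  0.16900787] bench [ 5.78853879e-01 -1.51051675e-01  4.68026541e-04] pads [ 0.61433665 -0.27195733  0.31821058] [ 0.62087868 -0.2723045   0.31751657] [ 0.6148106  -0.27241078  0.34393053]
board front edge [array([ 0.5568, -0.3635,  0.0586]), array([ 0.5747, -0.3203,  0.1763]), array([ 0.5747, -0.3231,  0.1772])]
lip edge [array([ 0.5547, -0.2376,  0.0016]), array([ 0.5778, -0.2281,  0.1685]), array([ 0.5779, -0.2294,  0.1693]), array([ 0.5778, -0.2307,  0.1691]), array([ 0.5767, -0.236 ,  0.1633]), array([ 0.576 , -0.2419,  0.1599])]
wrist1 [[317.5 304.7]
 [317.6 282. ]
 [317.5 327.7]]
[[ 0.622 -0.273  0.314]
 [ 0.615 -0.272  0.315]
 [ 0.621 -0.272  0.315]
 [ 0.616 -0.272  0.315]
 [ 0.613 -0.272  0.315]
 [ 0.621 -0.272  0.316]
 [ 0.615 -0.273  0.316]
 [ 0.62  -0.272  0.316]]
side1 [[314.5  81.5]
 [314.5  92.5]
 [314.6  72.6]]
[[ 0.609 -0.28   0.311]
 [ 0.618 -0.268  0.314]
 [ 0.612 -0.268  0.314]
 [ 0.618 -0.268  0.316]
 [ 0.605 -0.272  0.317]
 [ 0.615 -0.273  0.318]
 [ 0.625 -0.271  0.319]
 [ 0.621 -0.27   0.32 ]]
scene1 [[169.8 227.5]
 [172.4 238.4]
 [167.6 218.6]]
[[ 0.62  -0.273  0.31 ]
 [ 0.62  -0.287  0.312]
 [ 0.622 -0.278  0.313]
 [ 0.623 -0.279  0.314]
 [ 0.621 -0.269  0.316]
 [ 0.621 -0.272  0.317]
 [ 0.626 -0.282  0.318]
 [ 0.625 -0.272  0.319]]
```

View pics/g1.png

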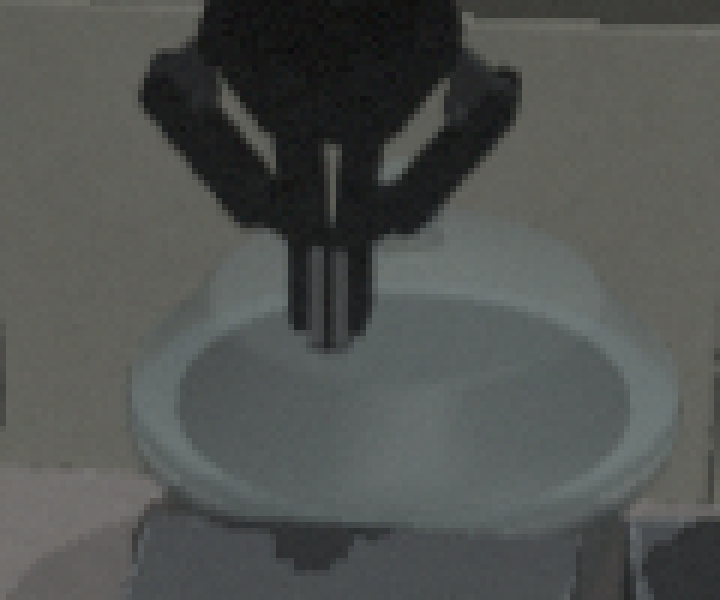

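```bash
python3 -m crank '[0,0,0,-50,0, 0,0,0,-100,0, 0,0,0,-150,0, 0,0,0,-180,0, 0,0,0,-180,0]' 60; python3 -c "
from h import *
print(manip.sense()['tcp_pos'],manip.sense()['force'])"
```

```text
t: 3.05
tcp_pos: [0.6149, -0.2762, 0.1154]
tool_rot: [0.499, 0.503, -0.5, 0.498]
force: [0.2, -0.2, 0.2]
finger_gap: 0.0
[ 0.61486592 -0.27623062  0.11543717] [ 0.16099603 -0.18215824  0.19790455]
```

```bash
python3 -m crank '[0,0,18,0,0, 0,0,32,-3,0, 0,0,46,-7,0, 0,0,58,-11,0, 0,0,70,-17,0, 0,0,80,-23,0, 0,0,89,-29,0, 0,0,96,-34,0, 0,0,101,-36,0, 0,0,101,-36,0]'; python3 -c "
from h import *
print(manip.sense()['tcp_pos'],manip.sense()['force'])
cap('side','side2');cap('wrist','wrist2')"
```

```text
t: 4.3
tcp_pos: [0.6164, -0.1829, 0.0829]
tool_rot: [0.497, 0.499, -0.502, 0.502]
force: [-5.3, -11.7, 6.0]
finger_gap: -0.002
[ 0.61640184 -0.18286957  0.08293819] [ -5.27060299 -11.71180972   6.01811613]
```

View pics/side2.png

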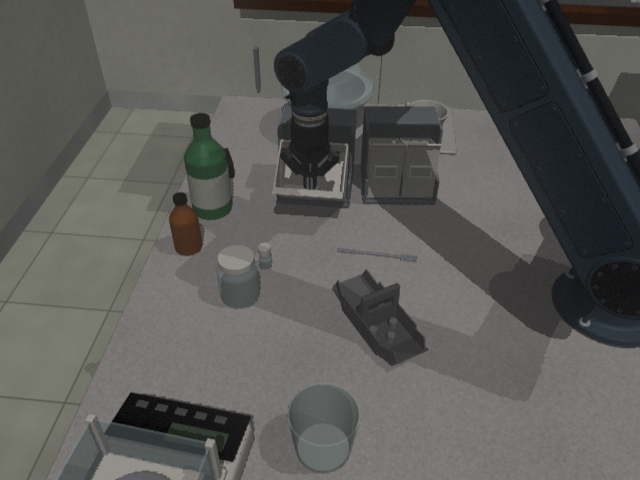

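```bash
python3 - <<'E'
from h import *
s=dict(np.load('pics/side2.npz')); P=pts(s); g=s['img'].astype(int)
w=(P[...,0]>.53)&(P[...,0]<.70)&(P[...,1]>-.30)&(P[...,1]<-.1)&(P[...,2]>.09)&(P[...,2]<.17)
for u in (285,345):
  for v in range(135,212,4): print(u,v,P[v,u].round(3),g[v,u].mean().round()) if w[v,u] else None
a=cv2.imread('pics/side2.png')[110:230,260:380]; cv2.imwrite('pics/g2.png',cv2.resize(a,(600,600),interpolation=3))
E
```

```text
285 143 [ 0.685 -0.289  0.139] 64.0
285 191 [ 0.663 -0.14   0.116] 122.0
345 143 [ 0.548 -0.266  0.163] 66.0
345 147 [ 0.549 -0.287  0.14 ] 69.0
345 159 [ 0.544 -0.229  0.146] 125.0
345 163 [ 0.544 -0.223  0.14 ] 144.0
345 167 [ 0.543 -0.216  0.134] 142.0
345 171 [ 0.542 -0.208  0.13 ] 117.0
345 175 [ 0.542 -0.208  0.119] 94.0
345 179 [ 0.542 -0.213  0.105] 78.0
```

View pics/g2.png

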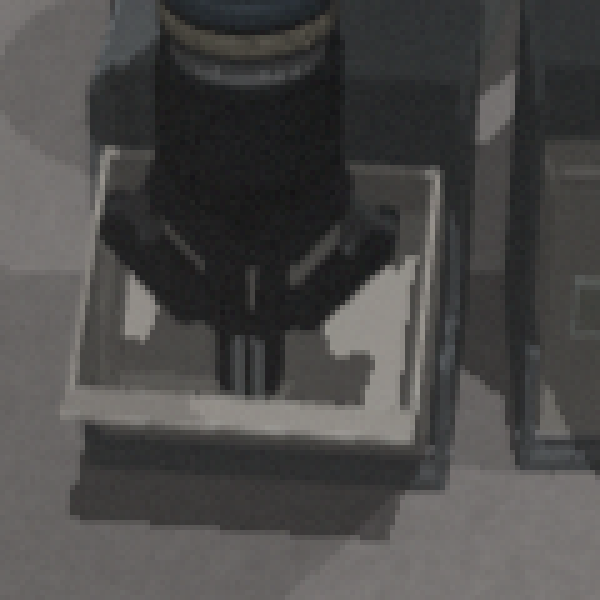

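View pics/wrist2.png

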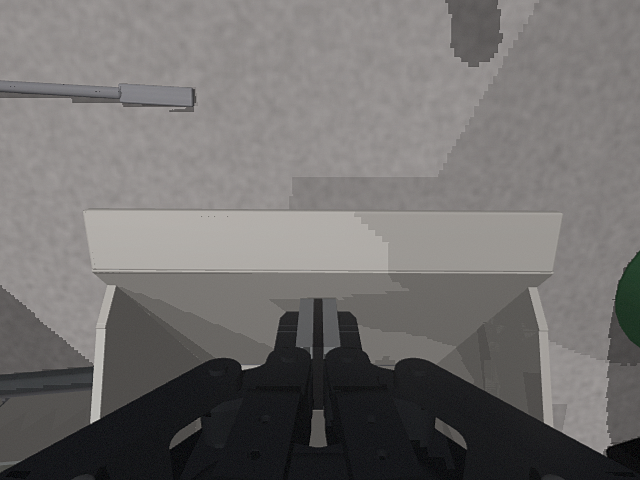

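```bash
python3 -m crank '[0,0,-10,20,0, 0,0,-10,80,0, 0,0,-10,140,0, 1,-20,35,160,0.1, 1,-50,90,160,0.25, 1,-80,145,160,0.4, 1,-110,200,140,0.55, 1,-140,250,120,0.595, 1,-163,287,110,0.595, 1,-163,287,110,0.595]' 30; python3 -c "
from h import *
m=manip.sense();print(m['tcp_pos'],m['q'].round(3),m['force'])
cap('side','side3');s=cap('wrist','wrist3');"
```

```text
t: 5.65
tcp_pos: [0.4489, 0.1113, 0.1902]
tool_rot: [0.329, 0.628, -0.331, 0.623]
force: [0.6, -0.2, -0.4]
finger_gap: 0.999
[0.44893475 0.11125268 0.19022432] [-0.000e+00  3.560e-01  1.853e+00  1.000e-03  9.410e-01 -6.000e-01] [ 0.61336626 -0.18115341 -0.35147567]
```

View pics/wrist3.png

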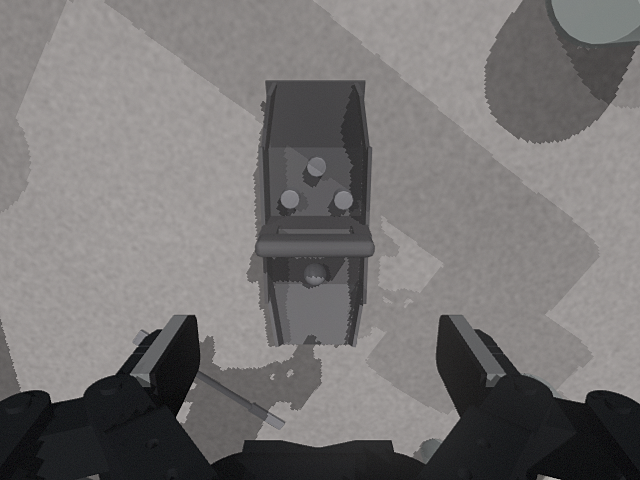

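View pics/side3.png

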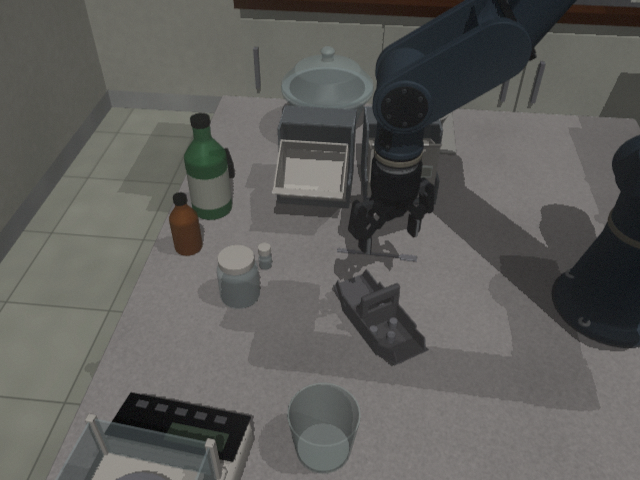

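```bash
python3 - <<'E'
from h import *
s=dict(np.load('pics/wrist3.npz')); P=pts(s)
print('tips',P[320,185],P[320,450], 'bar L/R/mid',P[245,262].round(4),P[245,368].round(4),P[245,316].round(4))
m=(abs(P[...,2]-.092)<.005); k=cv2.connectedComponentsWithStats(m.astype(np.uint8)); i=1+np.argmax(k[2][1:,4]); q=P[k[1]==i][:,:2].astype(np.float32); print(k[2][i],cv2.minAreaRect(q))
s2=dict(np.load('pics/side3.npz')); Q=pts(s2)
print(proj(s2,[[.449,.111,.19],[.449,.111,.22]]))
c=Q[200:250,345:440].reshape(-1,3); c=c[c[:,2]>.12]; c=c[np.argsort(c[:,2])]; print(c[:40:4].round(3))
E
```

```text
tips [0.40915492 0.09473999 0.2266478 ] [0.48184077 0.14407509 0.22594708] bar L/R/mid [0.4235 0.086  0.0924] [0.4811 0.1252 0.0919] [0.4529 0.1059 0.0918]
[ 255  238  120   19 2099] ((0.45335254073143005, 0.10332074761390686), (0.07926156371831894, 0.01188373938202858), 34.06120681762695)
[[387.18931374 253.49998033]
 [388.64213287 240.24212432]]
[[0.413 0.087 0.217]
 [0.417 0.082 0.218]
 [0.419 0.081 0.22 ]
 [0.415 0.084 0.221]
 [0.412 0.09  0.221]
 [0.407 0.098 0.222]
 [0.417 0.082 0.223]
 [0.402 0.095 0.224]
 [0.497 0.139 0.225]
 [0.411 0.093 0.226]]
```

```bash
python3 -m crank '[1,3,-8,-40,0, 1,3,-8,-80,0, 1,3,-8,-110,0, 1,3,-8,-110,0]' 30; python3 - <<'E'
from h import *
m=manip.sense();print(m['tcp_pos'])
s=cap('wrist','wrist4');P=pts(s); img=s['img'].copy()
m=(abs(P[...,2]-.092)<.004)&(P[...,0]>.40)&(P[...,0]<.5)&(P[...,1]<.15)
k=cv2.connectedComponentsWithStats(m.astype(np.uint8))
for i in range(1,k[0]):
  if k[2][i,4]>80: print(k[2][i],cv2.minAreaRect(P[k[1]==i][:,:2].astype(np.float32)))
for v in (318,325,335): print(v,P[v,185].round(4),P[v,455].round(4))
E
```

```text
t: 6.25
tcp_pos: [0.4565, 0.0995, 0.0802]
tool_rot: [0.331, 0.626, -0.333, 0.623]
force: [-0.5, 0.7, 0.7]
finger_gap: 0.995
[0.45654131 0.09949907 0.08018792]
[ 216  289  201   30 5629] ((0.45325759053230286, 0.10336058586835861), (0.07970987260341644, 0.011978586204349995), 34.22348403930664)
318 [0.4136 0.0844 0.1146] [0.4881 0.1349 0.1146]
325 [0.4148 0.0848 0.1188] [0.4874 0.1338 0.1185]
335 [0.4165 0.0826 0.1203] [0.4862 0.1324 0.124 ]
```

View pics/wrist4.png

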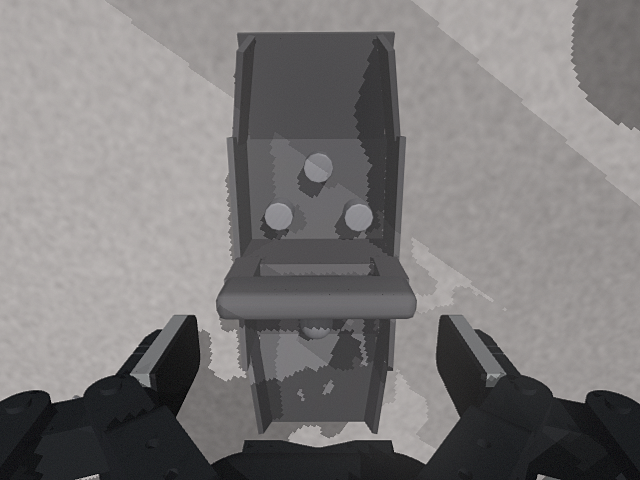

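```bash
python3 -m crank '[1,-2.5,4,0,0, 1,-2.5,4,-20,0, 1,-2.5,4,-37,0, 1,-2.5,4,-37,0, 0,-2.5,4,-37,0, 0,-2.5,4,-37,0, 0,-2.5,4,-37,0, 0,-2.5,4,-37,0]' 40; python3 - <<'E'
from h import *
m=manip.sense();print(m['tcp_pos'],m['force'],m['finger_gap'])
s=cap('wrist','wrist5');P=pts(s);cap('side','side5')
E
```

```text
t: 7.3
tcp_pos: [0.4543, 0.1047, 0.046]
tool_rot: [0.331, 0.624, -0.331, 0.625]
force: [-2.6, -0.4, 7.1]
finger_gap: 0.921
[0.45434585 0.1047009  0.04602619] [-2.58022723 -0.41560613  7.07137678] 0.9214227878825636
```

View pics/wrist5.png

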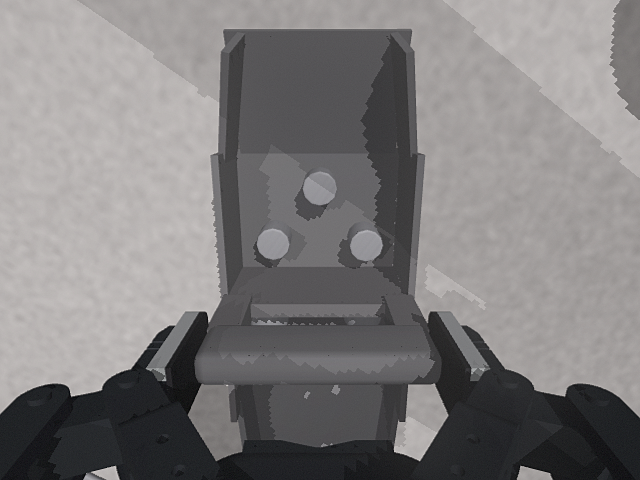

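```bash
python3 -m crank '[0,0,0,10,0, 0,0,0,35,0, 0,0,0,65,0, 0,0,0,90,0, 0,0,0,110,0, 0,0,0,110,0]' 40; python3 - <<'E'
from h import *
m=manip.sense();print(m['tcp_pos'],m['force'],m['finger_gap'])
s=cap('wrist','wrist6');cap('side','side6')
s=dict(np.load('pics/side0.npz')); P=pts(s); g=s['img'].astype(int).min(-1)
for z0 in (.05,.08,.11,.14,.168):
    m=(P[...,0]>.34)&(P[...,0]<.51)&(abs(P[...,2]-z0)<.01)&(P[...,1]>-.27)&(P[...,1]<-.2)
    q=P[m]; print(z0,len(q),np.percentile(q[:,1],[5,50,95]).round(4), [np.median(q[abs(q[:,0]-x)<.02,1]).round(4) for x in (.37,.42,.46,.49)])
    m=(P[...,0]>.53)&(P[...,0]<.70)&(abs(P[...,2]-z0)<.01)&(P[...,1]>-.27)&(P[...,1]<-.2)
    q=P[m]; print('  wide',np.percentile(q[:,1],[5,50,95]).round(4))
E
```

```text
t: 8.15
tcp_pos: [0.4556, 0.1048, 0.1564]
tool_rot: [0.332, 0.623, -0.331, 0.626]
force: [0.4, 0.1, -4.6]
finger_gap: 0.924
[0.45560401 0.10480079 0.15638974] [ 0.41192164  0.07365935 -4.63455393] 0.9236001150128469
0.05 34 [-0.2698 -0.2671 -0.2622] [np.float64(nan), np.float64(nan), np.float64(-0.269), np.float64(-0.2667)]
  wide [-0.2543 -0.249  -0.2443]
0.08 30 [-0.2698 -0.2681 -0.2641] [np.float64(nan), np.float64(-0.269), np.float64(-0.2687), np.float64(-0.2681)]
  wide [-0.2514 -0.2457 -0.2404]
0.11 27 [-0.2699 -0.2689 -0.267 ] [np.float64(nan), np.float64(-0.27), np.float64(-0.2689), np.float64(-0.2681)]
  wide [-0.2472 -0.2438 -0.2393]
0.14 13 [-0.27   -0.2692 -0.2678] [np.float64(nan), np.float64(nan), np.float64(-0.2692), np.float64(-0.2691)]
  wide [-0.2459 -0.2415 -0.238 ]
0.168 116 [-0.2697 -0.2653 -0.2601] [np.float64(-0.2694), np.float64(-0.2676), np.float64(-0.2638), np.float64(-0.2625)]
  wide [-0.2355 -0.2287 -0.2239]
  return _methods._mean(a, axis=axis, dtype=dtype,
  ret = ret.dtype.type(ret / rcount)
```

View pics/side6.png

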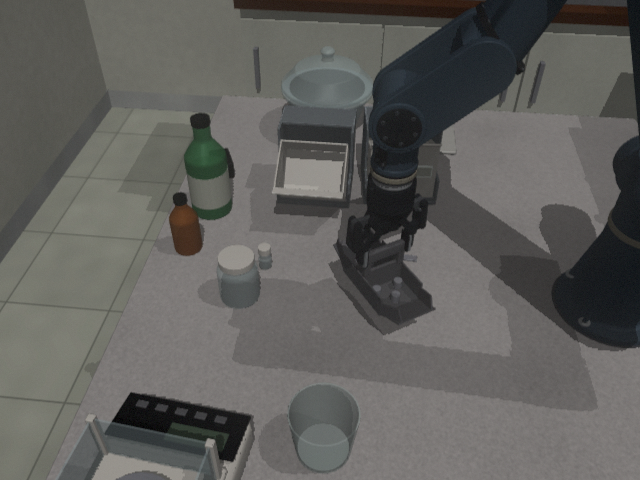

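View pics/wrist6.png

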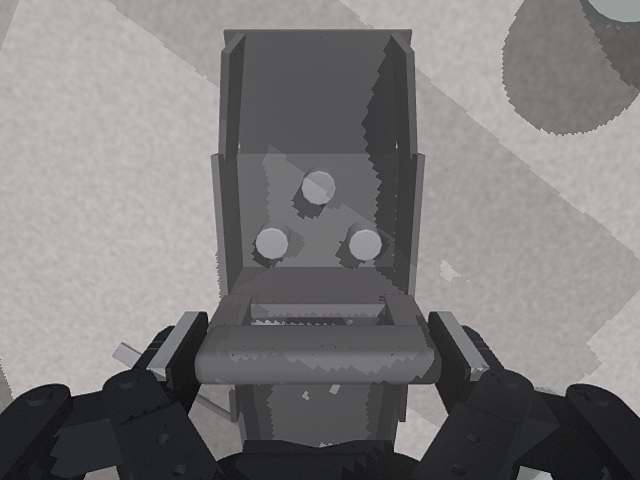

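```bash
python3 - <<'E'
from h import *
s=dict(np.load('pics/side0.npz')); P=pts(s); g=s['img'].astype(int).min(-1)
for z0 in (.03,.06,.08,.11,.14,.150,.168):
    m=(P[...,0]>.335)&(P[...,0]<.52)&(abs(P[...,2]-z0)<.008)&(P[...,1]>-.31)&(P[...,1]<-.2)&(g>60)
    q=P[m]; 
    if len(q)>20:
        f=np.polyfit(q[:,0]-.4245,q[:,1],1); r=q[:,1]-np.polyval(f,q[:,0]-.4245); k=abs(r)<.006; f=np.polyfit(q[k,0]-.4245,q[k,1],1); print(z0,len(q),f.round(4),np.std(r).round(4), q[:,0].min().round(3),q[:,0].max().round(3))
E
```

```text
0.03 356 [ 0.1075 -0.2787] 0.0031 0.338 0.494
0.06 379 [ 0.1056 -0.2785] 0.0037 0.34 0.498
0.08 337 [ 0.0994 -0.2772] 0.0045 0.335 0.5
0.11 436 [ 0.1049 -0.278 ] 0.0037 0.34 0.499
0.14 418 [ 0.1009 -0.2787] 0.0053 0.34 0.498
0.15 305 [ 0.102  -0.2781] 0.0049 0.339 0.499
0.168 195 [ 0.0937 -0.2679] 0.0064 0.34 0.502
```

```bash
python3 -m crank '[0,-5,-30,0,-0.06, 0,-10,-60,-10,-0.12, 0,-15,-95,-20,-0.18, 0,-22,-130,-25,-0.24, 0,-28,-170,-25,-0.32, 0,-35,-210,-25,-0.40, 0,-40,-240,-25,-0.48, 0,-42,-255,-25,-0.49, 0,-42,-255,-25,-0.49]' 40; python3 - <<'E'
from h import *
m=manip.sense();print(m['tcp_pos'],m['force'],m['finger_gap'],m['q'].round(2))
cap('side','side7'); s=cap('scene','scene7')
a=s['img'][150:350,60:330,::-1]; cv2.imwrite('pics/g7.png',cv2.resize(a,(800,593),interpolation=3))
E
```

```text
t: 9.38
tcp_pos: [0.4122, -0.1506, 0.1292]
tool_rot: [0.473, 0.526, -0.473, 0.525]
force: [-0.8, -0.7, -4.2]
finger_gap: 0.921
[ 0.4122065  -0.15061146  0.12924844] [-0.83541611 -0.69517788 -4.22208095] 0.9212421944899029 [-0.61  0.44  1.97  0.    0.73 -0.71]
```

View pics/g7.png

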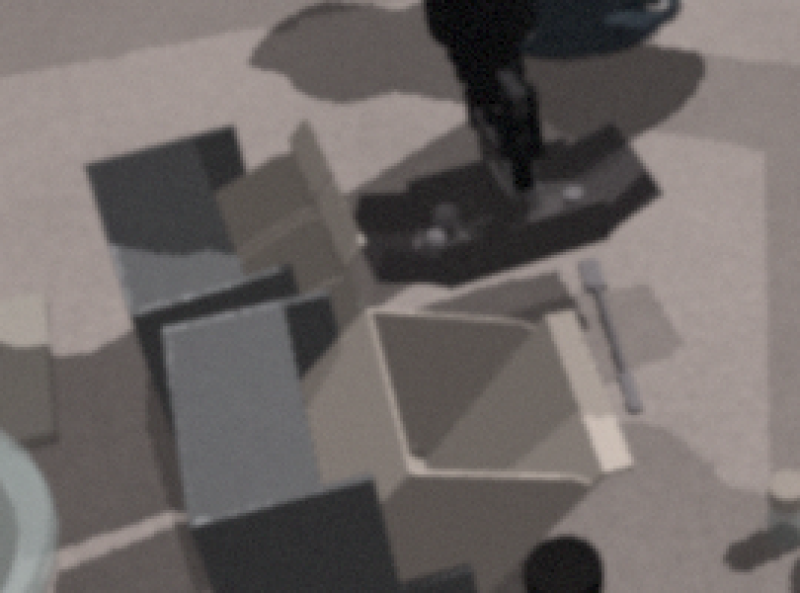

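View pics/side7.png

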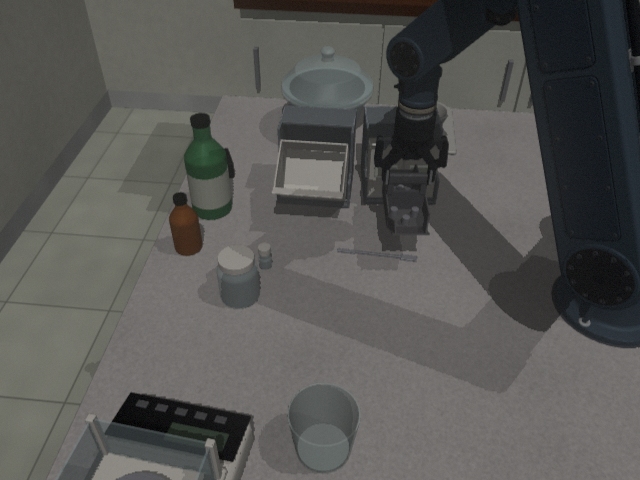

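```bash
python3 -m crank '[0,1,-6,0,0, 0,1,-12,0,0, 0,2,-17,0,0, 0,2,-22,0,0, 0,3,-27,0,0, 0,3,-27,0,0]' 30; python3 - <<'E'
from h import *
m=manip.sense();print(m['tcp_pos'],m['force'],m['ft_torque'],m['finger_gap'])
s=cap('scene','scene8')
a=s['img'][150:350,60:330,::-1]; cv2.imwrite('pics/g8.png',cv2.resize(a,(800,593),interpolation=3))
E
```

```text
t: 10.22
tcp_pos: [0.4127, -0.1698, 0.1295]
tool_rot: [0.476, 0.53, -0.471, 0.52]
force: [3.7, 20.6, 4.0]
finger_gap: 0.922
[ 0.4127158  -0.16976035  0.12946828] [ 3.66508446 20.63764815  4.01152299] [ 3.49073372 -0.82220381  0.52772381] 0.921964773105454
```

View pics/g8.png

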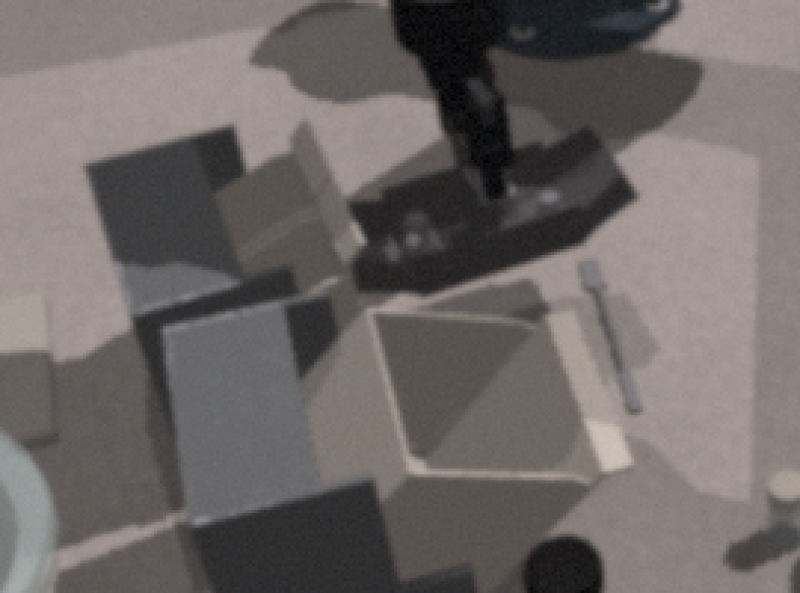

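```bash
python3 -m crank '[0.1,0,0,0,0, 0.1,0,0,0,0, 0.1,0,0,0,0, 0.1,0,0,0,0]' 20; python3 - <<'E'
from h import *
m=manip.sense();print(m['tcp_pos'],m['force'],m['ft_torque'],m['finger_gap'],m['tool_rot'])
s=cap('scene','scene9')
a=s['img'][150:350,60:330,::-1]; cv2.imwrite('pics/g9.png',cv2.resize(a,(800,593),interpolation=3))
E
```

```text
t: 10.78
tcp_pos: [0.4127, -0.1697, 0.1294]
tool_rot: [0.476, 0.53, -0.471, 0.52]
force: [2.3, 20.1, 4.4]
finger_gap: 0.926
[ 0.41265687 -0.16973294  0.12943196] [ 2.30945341 20.12211781  4.44589016] [ 3.44060517 -0.86910543  0.60497006] 0.9261118089934919 [ 0.47568353  0.53000943 -0.47111965  0.52044351]
```

View pics/g9.png

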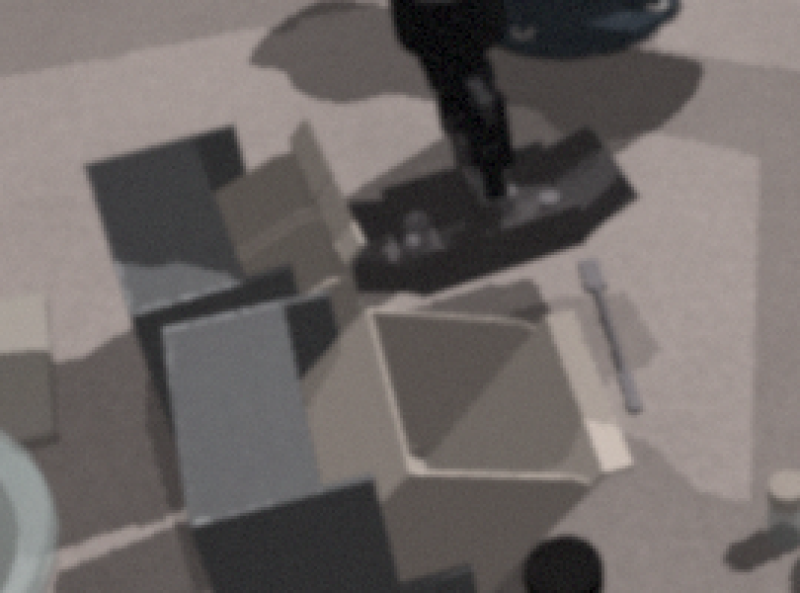

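```bash
python3 -m crank '[0.1,0,-3,0,0, 0.1,0,-6,0,0, 0.1,0,-6,0,0]' 20; python3 - <<'E'
from h import *
m=manip.sense();print(m['tcp_pos'],m['force'],m['ft_torque'],m['finger_gap'],m['tool_rot'])
s=cap('scene','scene10')
a=s['img'][150:350,60:330,::-1]; cv2.imwrite('pics/g10.png',cv2.resize(a,(800,593),interpolation=3))
E
```

```text
t: 11.2
tcp_pos: [0.4106, -0.173, 0.1291]
tool_rot: [0.476, 0.532, -0.471, 0.518]
force: [1.3, 24.8, 6.5]
finger_gap: 0.923
[ 0.41059565 -0.17299048  0.12910202] [ 1.28543372 24.76521515  6.51690829] [ 4.24194467 -0.47393903  0.27892863] 0.9226836565481673 [ 0.47644927  0.53210594 -0.47109852  0.51761525]
```

View pics/g10.png

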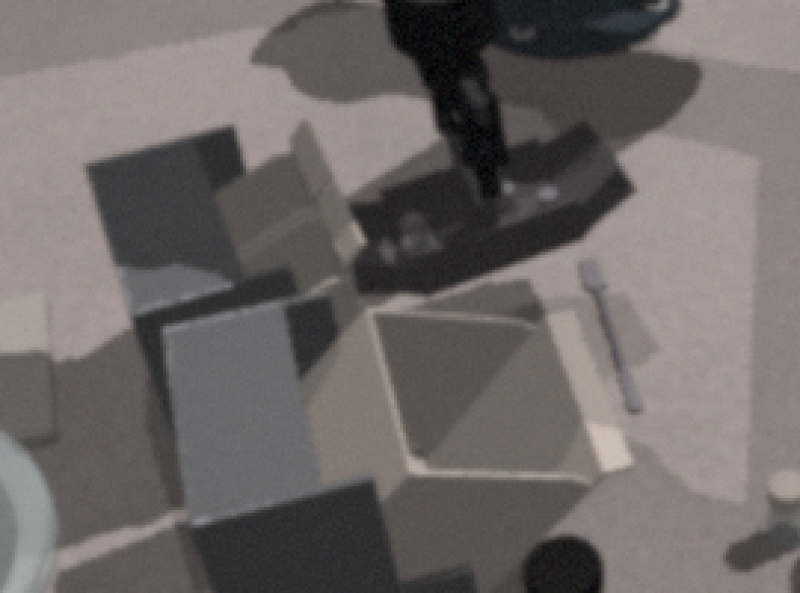

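```bash
python3 -m crank '[0.1,0,-4,0,0, 0.1,1,-8,0,0, 0.1,1,-12,0,0, 0.1,1,-12,0,0]' 20; python3 - <<'E'
from h import *
m=manip.sense();print(m['tcp_pos'],m['force'],m['ft_torque'],m['finger_gap'],m['tool_rot'])
s=cap('scene','scene11')
a=s['img'][150:350,60:330,::-1]; cv2.imwrite('pics/g11.png',cv2.resize(a,(800,593),interpolation=3))
cap('wrist','wrist11')
E
```

```text
t: 11.75
tcp_pos: [0.4119, -0.1882, 0.129]
tool_rot: [0.475, 0.531, -0.472, 0.519]
force: [-1.9, 14.0, 4.1]
finger_gap: 0.923
[ 0.41192987 -0.18817457  0.12901091] [-1.92887463 14.0381631   4.08137596] [2.61813532 0.26450734 0.00963851] 0.9227211106902752 [ 0.47498469  0.53092602 -0.47216016  0.51920313]
```

View pics/g11.png

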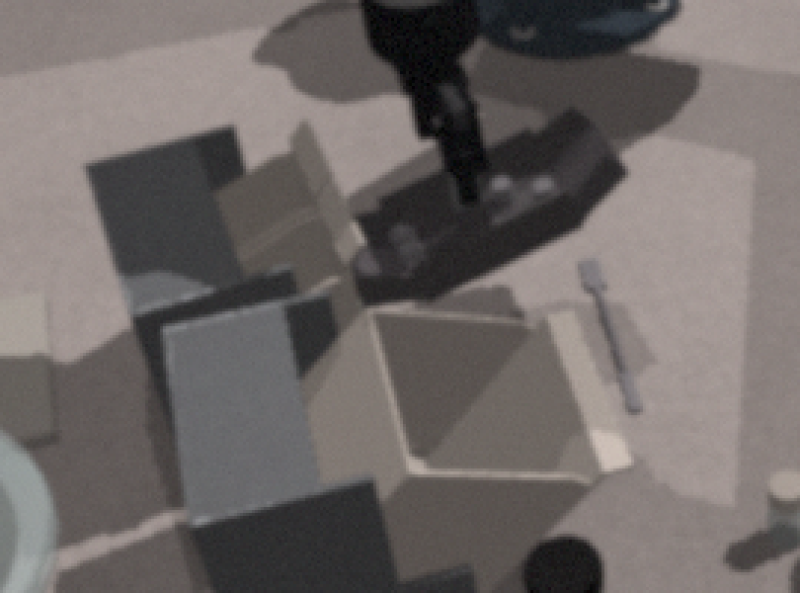

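View pics/wrist11.png

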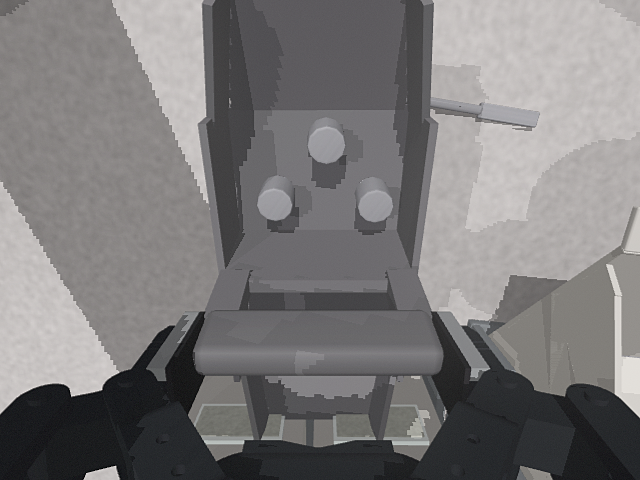

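```bash
cat >> h.py <<'E'
def floortilt(s,box,n=400):
    P=pts(s); v0,v1,u0,u1=box; q=P[v0:v1,u0:u1].reshape(-1,3); q=q[np.isfinite(q).all(1)]
    rng=np.random.default_rng(0); best=None
    for _ in range(n):
        a=q[rng.choice(len(q),3,False)]; nn=np.cross(a[1]-a[0],a[2]-a[0]); l=np.linalg.norm(nn)
        if l<1e-7: continue
        nn/=l; k=abs((q-a[0])@nn)<.0015
        if best is None or k.sum()>best.sum(): best=k
    c=q[best]; m=c.mean(0); nn=np.linalg.svd(c-m)[2][2]; nn*=np.sign(nn[2]); return np.degrees(np.arccos(nn[2])),nn,best.mean()
E
python3 - <<'E'
from h import *
s=dict(np.load('pics/wrist11.npz')); print(floortilt(s,(115,228,225,415)))
s=dict(np.load('pics/wrist6.npz')); print(floortilt(s,(155,265,240,395)))
print(R.from_quat([ 0.475,  0.531, -0.472,  0.519]).as_matrix()[:,0])
E
```

```text
(np.float64(12.653180580948103), array([ 0.0283231 , -0.21721016,  0.97571387]), np.float64(0.693274758143665))
(np.float64(0.27368861317105175), array([-4.77579014e-03,  9.57184151e-05,  9.99988591e-01]), np.float64(0.7939807998115319))
[-0.00976163  0.01451791 -0.99984696]
```

```bash
python3 -m crank '[0.1,0,-4,0,0, 0.1,1,-7,0,0, 0.1,1,-7,0,0]' 20; python3 - <<'E'
from h import *
m=manip.sense();print(m['tcp_pos'],m['force'],m['finger_gap'])
s=cap('wrist','wrist12'); print(floortilt(s,(115,228,225,415)))
E
```

```text
t: 12.22
tcp_pos: [0.4133, -0.1966, 0.129]
tool_rot: [0.475, 0.53, -0.472, 0.52]
force: [-1.3, 10.6, 0.9]
finger_gap: 0.926
[ 0.4133289  -0.19656616  0.12896053] [-1.28460141 10.55347685  0.86960223] 0.9257745194827334
(np.float64(17.19232841792454), array([ 0.03799318, -0.29312819,  0.95531795]), np.float64(0.621460994899153))
```

View pics/wrist12.png

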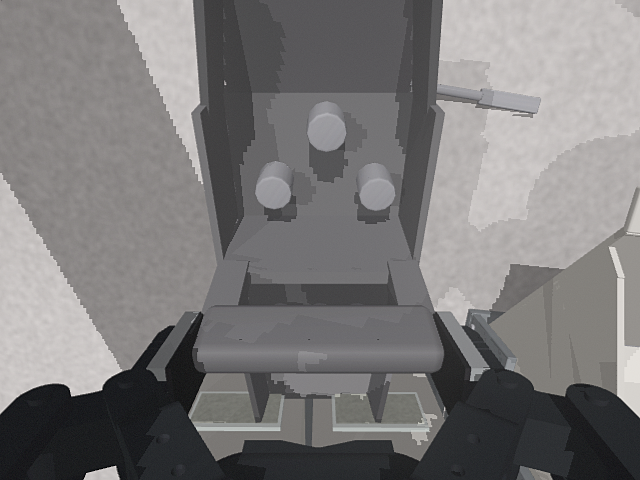

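```bash
python3 -m crank '[0.1,-2,20,0,0, 0.1,-4,45,10,0, 0.1,-5,70,50,0, 0.1,0,70,100,0, 0.1,40,60,105,-0.05, 0.1,85,55,105,-0.1, 0.1,130,50,105,-0.104, 0.1,170,48,105,-0.104, 0.1,203,45,105,-0.104, 0.1,203,45,105,-0.104]' 60; python3 - <<'E'
from h import *
m=manip.sense();print(m['tcp_pos'],m['force'],m['finger_gap'],m['tool_rot'])
s=cap('wrist','wrist13'); print(floortilt(s,(115,228,225,415)))
s=cap('scene','scene13')
a=s['img'][150:350,60:330,::-1]; cv2.imwrite('pics/g13.png',cv2.resize(a,(800,593),interpolation=3))
E
```

```text
t: 13.52
tcp_pos: [0.6229, -0.1573, 0.2341]
tool_rot: [0.5, 0.5, -0.499, 0.502]
force: [0.0, -0.6, -3.8]
finger_gap: 0.917
[ 0.62292277 -0.15732228  0.23414873] [ 0.03801067 -0.63570518 -3.81126354] 0.9165484621929763 [ 0.49975247  0.49959707 -0.49914     0.50150723]
(np.float64(15.167168995108243), array([-0.00187297, -0.26162947,  0.96516657]), np.float64(0.634867190422746))
```

View pics/g13.png

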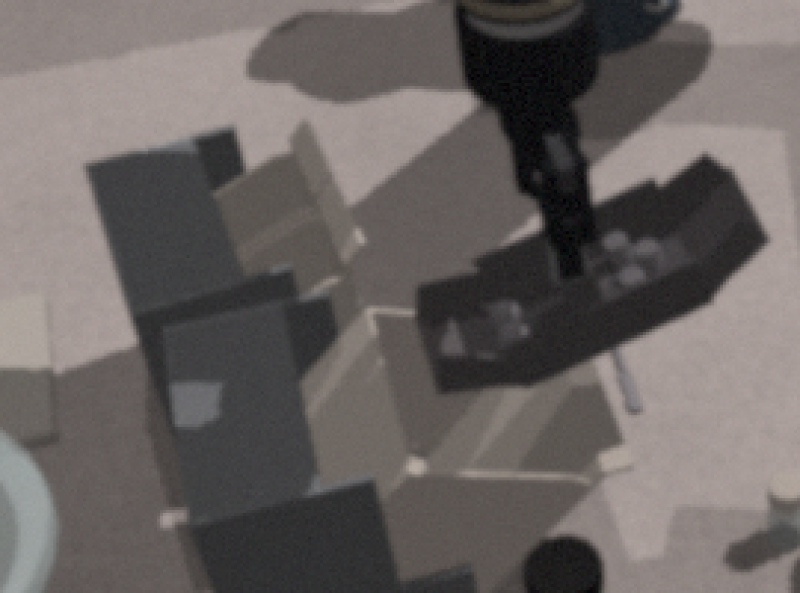

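View pics/wrist13.png

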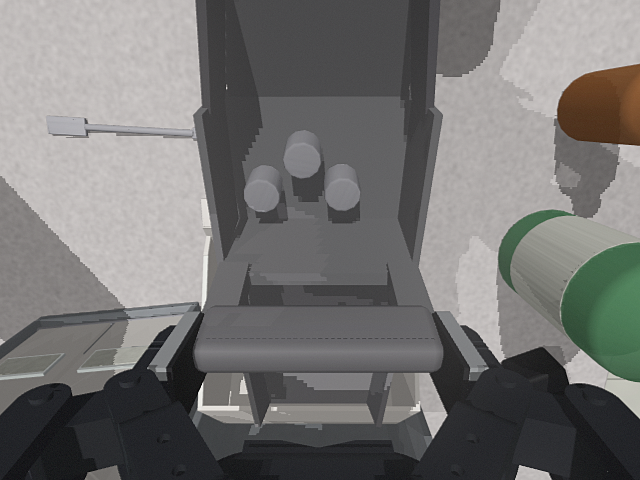

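```bash
python3 - <<'E'
from h import *
s=dict(np.load('pics/wrist13.npz')); P=pts(s)
t,n,_=floortilt(s,(115,228,225,415)); 
q=P[115:228,225:415].reshape(-1,3); h=q@n; d=np.median(h[abs(h-np.median(h))<.004]); 
b=P[308:372,205:430].reshape(-1,3); hb=b@n-d; print('bar top above floor', np.percentile(hb,[50,90,97,99]).round(4))
top=b[hb>np.percentile(hb,98)-.0025]; c=top.mean(0); print('top centre',c.round(4),len(top), 'x range',top[:,0].min(),top[:,0].max())
# along-tray coord
tx=np.array([0,-n[2],n[1]]); tx/=np.linalg.norm(tx); tx=-tx if tx[1]>0 else tx
print('top tx range',np.percentile(top@tx,[1,99])); bc=c-.012*n; print('bar centre',bc.round(4))
E
```

```text
bar top above floor [nan nan nan nan]
  return _methods._mean(a, axis=axis, dtype=dtype,
  ret = ret.dtype.type(ret / rcount)
<stdin>:6: RuntimeWarning: Mean of empty slice.
  ret = um.true_divide(
Traceback (most recent call last):
ValueError: zero-size array to reduction operation minimum which has no identity
```

```bash
python3 - <<'E'
from h import *
s=dict(np.load('pics/wrist13.npz')); P=pts(s)
t,n,_=floortilt(s,(115,228,225,415)); 
q=P[115:228,225:415].reshape(-1,3); q=q[np.isfinite(q).all(1)]; h=q@n; d=np.median(h[abs(h-np.median(h))<.004]); 
b=P[308:372,205:430].reshape(-1,3); b=b[np.isfinite(b).all(1)]; hb=b@n-d; print(len(b),'bar top above floor', np.percentile(hb,[50,90,97,99]).round(4))
top=b[hb>np.percentile(hb,98)-.0025]; c=top.mean(0); print('top centre',c.round(4),len(top), 'x range',top[:,0].min(),top[:,0].max())
tx=np.array([0,-n[2],n[1]]); 
if tx[1]>0: tx=-tx
print('top tx range',np.percentile(top@tx,[1,99])); bc=c-.012*n; print('bar centre',bc.round(4))
s=dict(np.load('pics/wrist2.npz')); P=pts(s)
for u in (150,200,500): print([P[v,u].round(4) for v in (212,230,250,268,273,280,300)])
E
```

```text
14354 bar top above floor [0.084  0.0888 0.0893 0.0895]
top centre [ 0.6225 -0.1535  0.2812] 5162 x range 0.5871466686641726 0.6578695860994791
top tx range [0.07032857 0.08016966]
bar centre [ 0.6225 -0.1503  0.2696]
[array([ 0.5644, -0.1352,  0.1165]), array([ 0.563 , -0.1414,  0.1149]), array([ 0.5629, -0.1475,  0.1167]), array([ 0.5615, -0.1542,  0.1152]), array([ 0.5613, -0.156 ,  0.115 ]), array([ 0.5595, -0.1599,  0.1117]), array([ 0.5526, -0.1736,  0.0984])]
[array([ 0.5798, -0.1352,  0.1164]), array([ 0.5793, -0.141 ,  0.1163]), array([ 0.5789, -0.1474,  0.1168]), array([ 0.5784, -0.1534,  0.1171]), array([ 0.5777, -0.1558,  0.1153]), array([ 0.5762, -0.1601,  0.1111]), array([ 0.5712, -0.1741,  0.0972])]
[array([ 0.673 , -0.1352,  0.1151]), array([ 0.6732, -0.1406,  0.1165]), array([ 0.6739, -0.1471,  0.1169]), array([ 0.6748, -0.1533,  0.1166]), array([ 0.675 , -0.155 ,  0.1167]), array([ 0.6773, -0.1591,  0.1127]), array([ 0.6852, -0.1731,  0.0986])]
```

```bash
python3 -m crank '[0.1,-6,-13,-20,0, 0.1,-6,-13,-50,0, 0.1,-6,-13,-69,0, 0.1,-6,-13,-69,0, 0.1,-6,-25,-72,0, 0.1,-6,-38,-76,0, 0.1,-6,-51,-80,0, 0.1,-6,-51,-80,0]' 60; python3 - <<'E'
from h import *
m=manip.sense();print(m['tcp_pos'],m['force'],m['finger_gap'])
s=cap('wrist','wrist14'); print(floortilt(s,(115,228,225,415)))
s=cap('scene','scene14')
a=s['img'][150:350,60:330,::-1]; cv2.imwrite('pics/g14.png',cv2.resize(a,(800,593),interpolation=3))
E
```

```text
t: 14.62
tcp_pos: [0.6143, -0.2101, 0.1546]
tool_rot: [-0.5, -0.5, 0.5, -0.5]
force: [0.8, -0.3, -4.0]
finger_gap: 0.918
[ 0.61432946 -0.21013591  0.15462127] [ 0.77812315 -0.26124173 -3.98632705] 0.917508828540373
(np.float64(15.378227624304117), array([-0.00168903, -0.26518436,  0.96419625]), np.float64(0.6329297368051985))
```

View pics/g14.png

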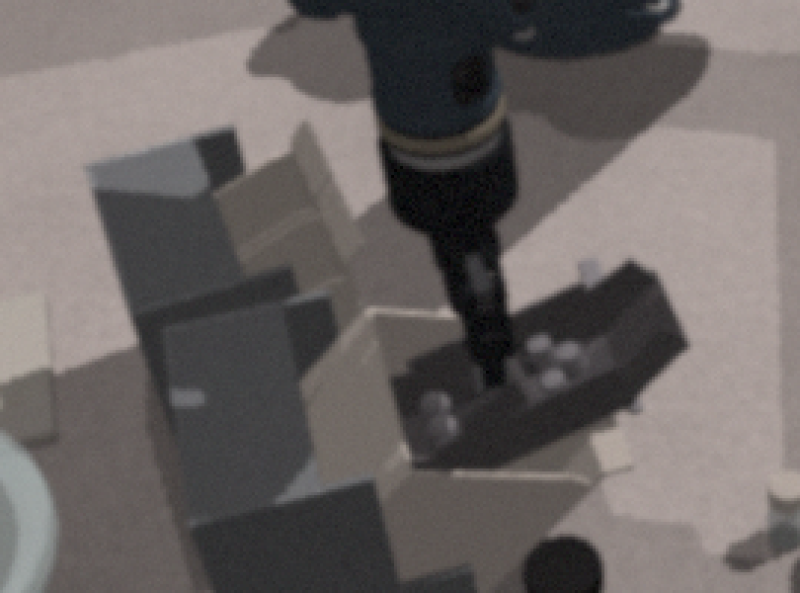

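```bash
python3 -m crank '[0.1,0,0,0,0, 0.1,0,0,0,0, 0.1,0,-3,-5,0, 0.1,0,-6,-9,0, 0.1,0,-9,-13,0, 0.1,0,-10,-16,0, 0.1,0,-10,-16,0]' 20; python3 - <<'E'
from h import *
m=manip.sense();print(m['tcp_pos'],m['force'],m['ft_torque'],m['finger_gap'])
s=cap('wrist','wrist15'); print(floortilt(s,(115,228,225,415)))
s=cap('scene','scene15')
a=s['img'][150:350,60:330,::-1]; cv2.imwrite('pics/g15.png',cv2.resize(a,(800,593),interpolation=3))
E
```

```text
t: 15.6
tcp_pos: [0.6151, -0.2203, 0.1419]
tool_rot: [0.5, 0.499, -0.5, 0.502]
force: [-3.8, -2.5, 10.1]
finger_gap: 0.92
[ 0.61513175 -0.22032544  0.1418676 ] [-3.84971779 -2.52791656 10.10160804] [0.3407442  0.67803748 0.18772527] 0.9198627756914075
(np.float64(22.1040030632143), array([ 6.26009537e-04, -3.76288475e-01,  9.26502343e-01]), np.float64(0.4937111329312199))
```

View pics/g15.png

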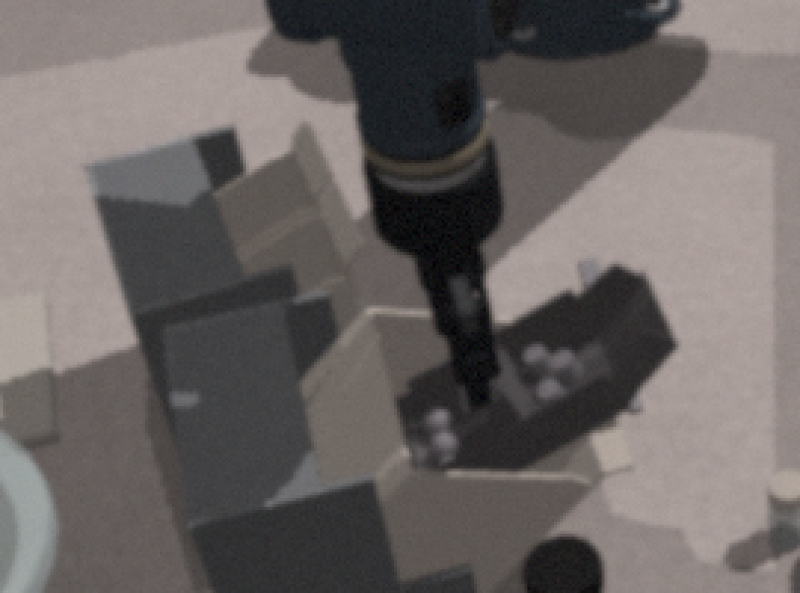

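```bash
python3 -m crank '[0.1,0,-2,-3,0, 0.1,0,-3,-6,0, 0.1,0,-5,-9,0, 0.1,0,-6,-12,0, 0.1,0,-6,-12,0]' 20; python3 - <<'E'
from h import *
m=manip.sense();print(m['tcp_pos'],m['force'],m['finger_gap'])
s=cap('wrist','wrist16'); print(floortilt(s,(90,228,225,415)))
s=cap('scene','scene16')
a=s['img'][150:350,60:330,::-1]; cv2.imwrite('pics/g16.png',cv2.resize(a,(800,593),interpolation=3))
E
```

```text
t: 16.32
tcp_pos: [0.6158, -0.2298, 0.1312]
tool_rot: [0.499, 0.497, -0.501, 0.504]
force: [-5.4, -8.7, 12.7]
finger_gap: 0.915
[ 0.61582205 -0.22982743  0.13119144] [-5.44927949 -8.67036726 12.73488419] 0.9149526110148452
(np.float64(30.707776868966572), array([ 0.00193418, -0.51065596,  0.85978297]), np.float64(0.4520673813169985))
```

View pics/g16.png

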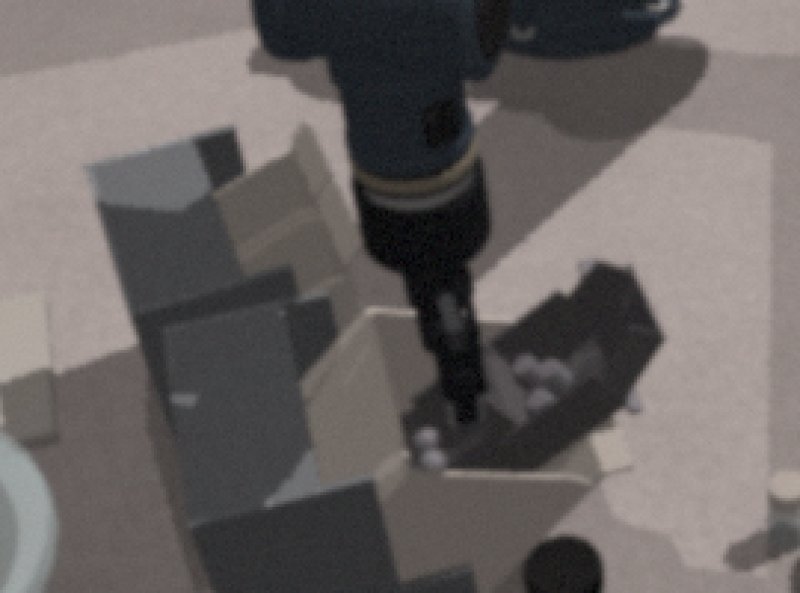

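View pics/wrist16.png

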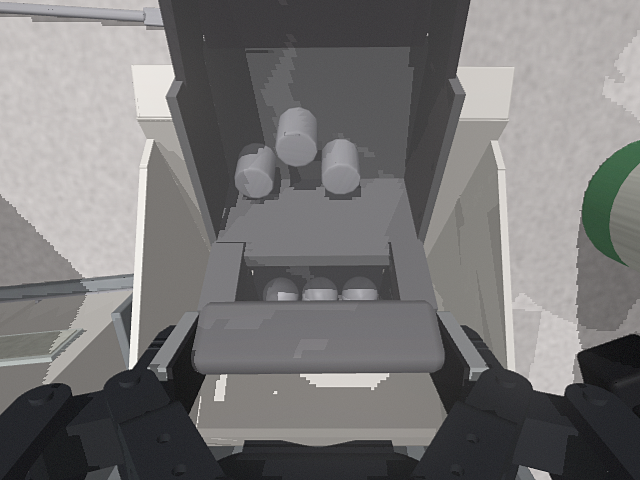

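```bash
python3 -m crank '[0.1,0,0,-3,0, 0.1,0,0,-6,0, 0.1,0,1,-8,0, 0.1,0,2,-10,0, 0.1,0,2,-10,0]' 20; python3 - <<'E'
from h import *
m=manip.sense();print(m['tcp_pos'],m['force'],m['finger_gap'])
s=cap('wrist','wrist17'); print(floortilt(s,(60,228,225,415)))
s=cap('scene','scene17')
a=s['img'][150:350,60:330,::-1]; cv2.imwrite('pics/g17.png',cv2.resize(a,(800,593),interpolation=3))
E
```

```text
t: 17.05
tcp_pos: [0.6166, -0.2345, 0.1237]
tool_rot: [0.496, 0.494, -0.503, 0.508]
force: [-9.5, -21.1, 18.9]
finger_gap: 0.918
[ 0.61655463 -0.23448744  0.12368033] [ -9.48490626 -21.08938009  18.87078646] 0.9179802215640979
(np.float64(35.87460653602081), array([ 0.00357553, -0.58600238,  0.81030144]), np.float64(0.5480726906872917))
```

View pics/g17.png

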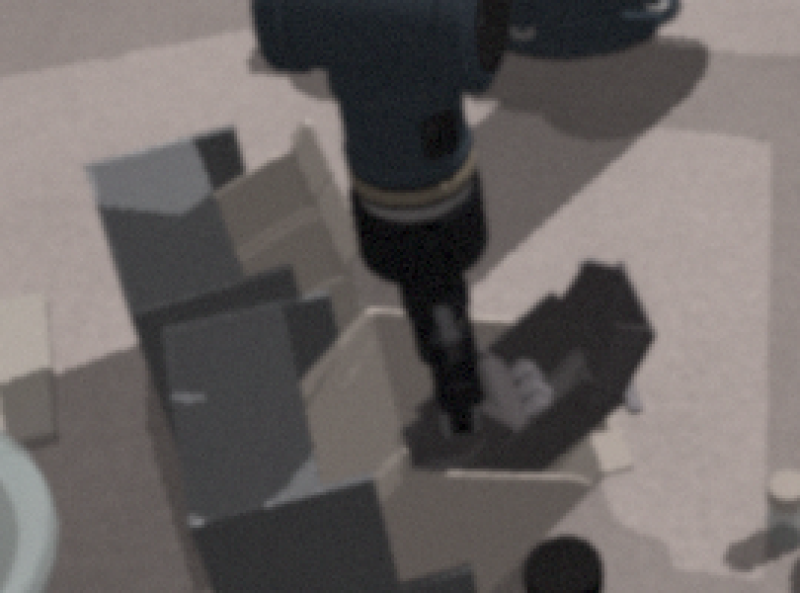

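View pics/wrist17.png

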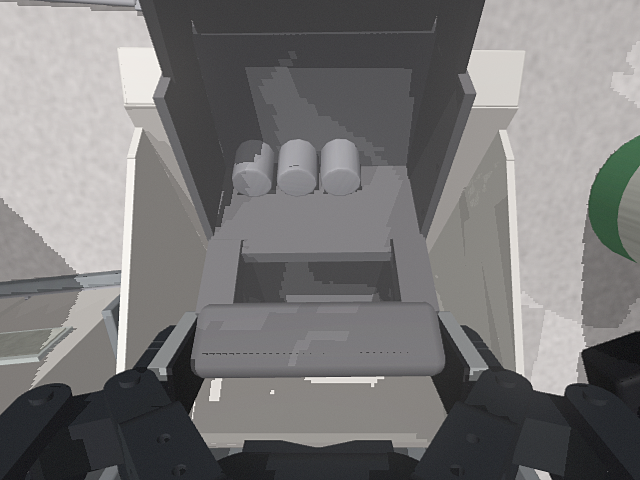

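```bash
python3 -m crank '[0.1,0,3,0,0, 0.1,0,6,0,0, 0.1,0,9,-1,0, 0.1,0,10,-3,0, 0.1,0,10,-3,0]' 20; python3 - <<'E'
from h import *
m=manip.sense();print(m['tcp_pos'],m['force'],m['finger_gap'])
s=cap('wrist','wrist18'); print(floortilt(s,(60,228,225,415)))
s=cap('side','side18')
a=s['img'][90:230,240:400,::-1]; cv2.imwrite('pics/g18.png',cv2.resize(a,(680,595),interpolation=3))
E
```

```text
t: 17.77
tcp_pos: [0.6171, -0.234, 0.1248]
tool_rot: [0.492, 0.489, -0.505, 0.513]
force: [-16.7, -38.5, 30.4]
finger_gap: 0.919
[ 0.61706626 -0.23395282  0.1248433 ] [-16.6534976  -38.52785517  30.39220192] 0.9193027508857717
(np.float64(34.80247740189178), array([ 0.00280068, -0.5707422 ,  0.82112453]), np.float64(0.5507483335429506))
```

View pics/g18.png

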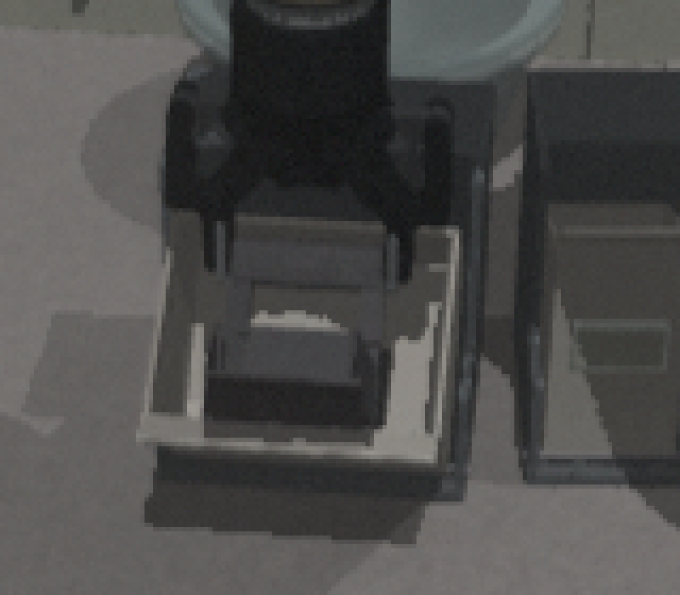

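View pics/wrist18.png

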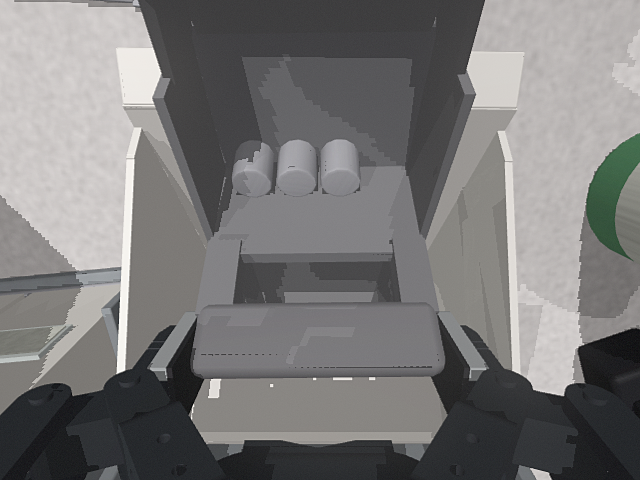

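```bash
python3 -m crank '[0.1,0,-8,8,0, 0.1,0,-11,16,0, 0.1,0,-11,21,0, 0.1,0,-11,21,0, 0.1,0,-12,15,0, 0.1,0,-14,10,0, 0.1,0,-15,5,0, 0.1,0,-15,5,0]' 20; python3 - <<'E'
from h import *
m=manip.sense();print(m['tcp_pos'],m['force'],m['finger_gap'])
s=cap('wrist','wrist19'); print(floortilt(s,(60,228,225,415)))
s=cap('scene','scene19')
a=s['img'][150:350,60:330,::-1]; cv2.imwrite('pics/g19.png',cv2.resize(a,(800,593),interpolation=3))
E
```

```text
t: 18.88
tcp_pos: [0.6155, -0.2308, 0.1219]
tool_rot: [0.499, 0.498, -0.5, 0.503]
force: [-5.5, -6.9, 11.1]
finger_gap: 0.923
[ 0.61547725 -0.2307889   0.12186008] [-5.50112978 -6.91271832 11.1251585 ] 0.9230449965087874
(np.float64(43.53024760442561), array([ 0.00424717, -0.68872432,  0.72501087]), np.float64(0.45559469149003085))
```

View pics/wrist19.png

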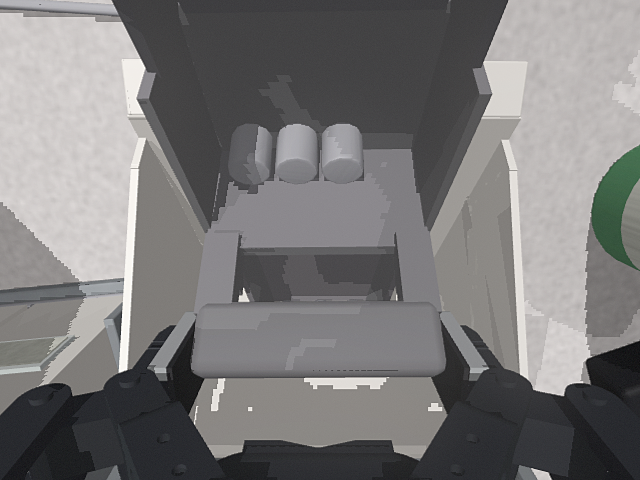

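View pics/g19.png

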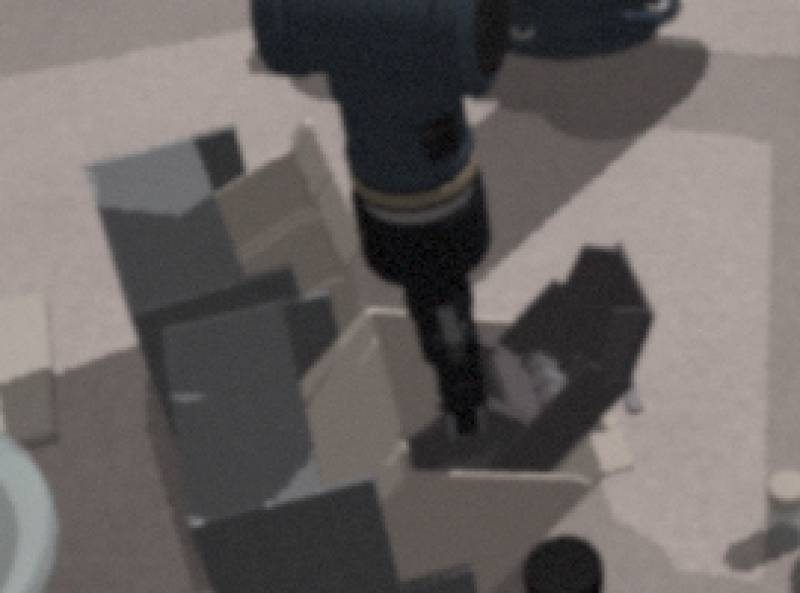

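```bash
python3 -m crank '[0.1,0,0,6,0, 0.1,0,5,16,0, 0.1,0,25,40,0, 0.1,0,50,70,0, 0.1,0,75,105,0, 0.1,0,95,140,0, 0.1,0,110,150,0, 0.1,0,110,150,0]' 40; python3 - <<'E'
from h import *
m=manip.sense();print(m['tcp_pos'],m['force'],m['finger_gap'])
s=cap('wrist','wrist20'); print(floortilt(s,(60,228,225,415)))
s=cap('scene','scene20')
a=s['img'][150:350,60:330,::-1]; cv2.imwrite('pics/g20.png',cv2.resize(a,(800,593),interpolation=3))
s=cap('side','side20')
a=s['img'][90:230,240:400,::-1]; cv2.imwrite('pics/h20.png',cv2.resize(a,(680,595),interpolation=3))
E
```

```text
t: 19.98
tcp_pos: [0.6141, -0.1157, 0.2684]
tool_rot: [0.499, 0.501, -0.499, 0.501]
force: [-0.2, 0.5, -3.7]
finger_gap: 0.918
[ 0.6141177  -0.11568267  0.2684249 ] [-0.23350776  0.51398803 -3.72225447] 0.9176685689296608
(np.float64(41.09385354458227), array([ 0.00712065, -0.65725583,  0.75363391]), np.float64(0.4911933069132541))
```

View pics/g20.png

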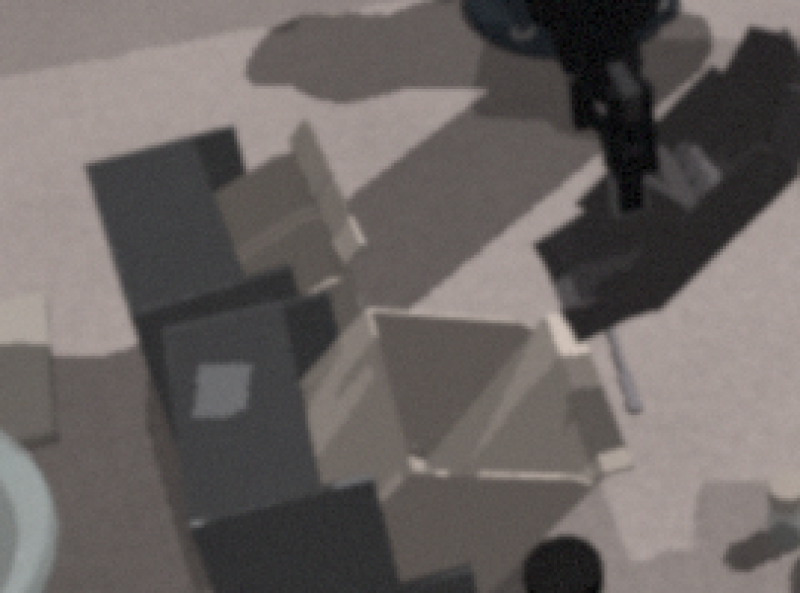

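View pics/wrist20.png

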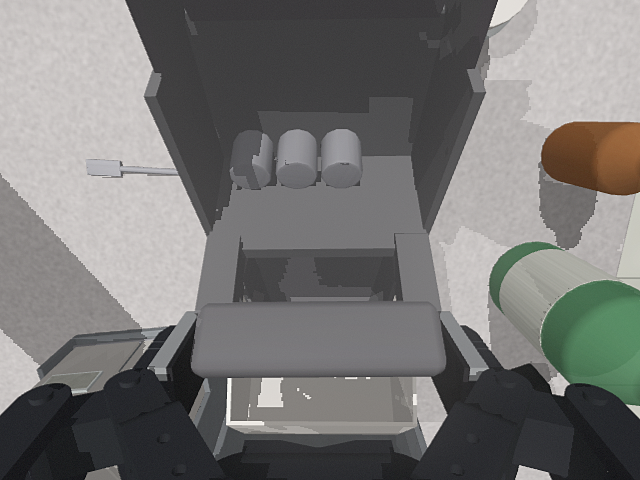

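View pics/h20.png

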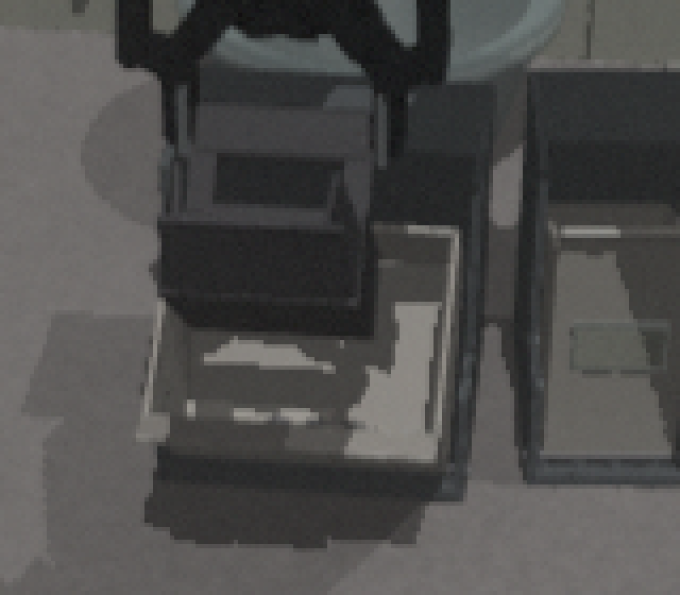

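```bash
python3 -m crank '[0.1,-15,25,0,0.05, 0.1,-40,55,0,0.13, 0.1,-60,85,0,0.22, 0.1,-80,115,0,0.31, 0.1,-100,145,0,0.4, 0.1,-120,175,-20,0.48, 0.1,-140,205,-50,0.56, 0.1,-161,231,-75,0.595, 0.1,-161,231,-90,0.595, 0.1,-161,231,-90,0.595]' 40; python3 - <<'E'
from h import *
m=manip.sense();print(m['tcp_pos'],m['force'],m['finger_gap'])
s=cap('wrist','wrist21'); print(floortilt(s,(60,228,225,415)))
cap('scene','scene21')
s=cap('side','side21')
a=s['img'][90:230,240:400,::-1]; cv2.imwrite('pics/h21.png',cv2.resize(a,(680,595),interpolation=3))
E
```

```text
t: 21.38
tcp_pos: [0.4523, 0.1133, 0.1771]
tool_rot: [0.33, 0.626, -0.332, 0.623]
force: [-0.1, 1.1, -2.7]
finger_gap: 0.921
[0.45227319 0.11325143 0.17709012] [-0.13128737  1.07289371 -2.74310251] 0.9211175715574241
(np.float64(41.24787825793813), array([ 0.37580429, -0.54172994,  0.75186422]), np.float64(0.4913633074284995))
```

View pics/side21.png

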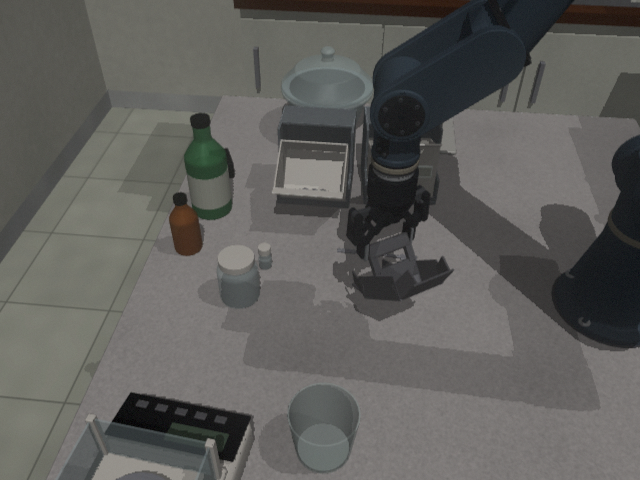

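View pics/h21.png

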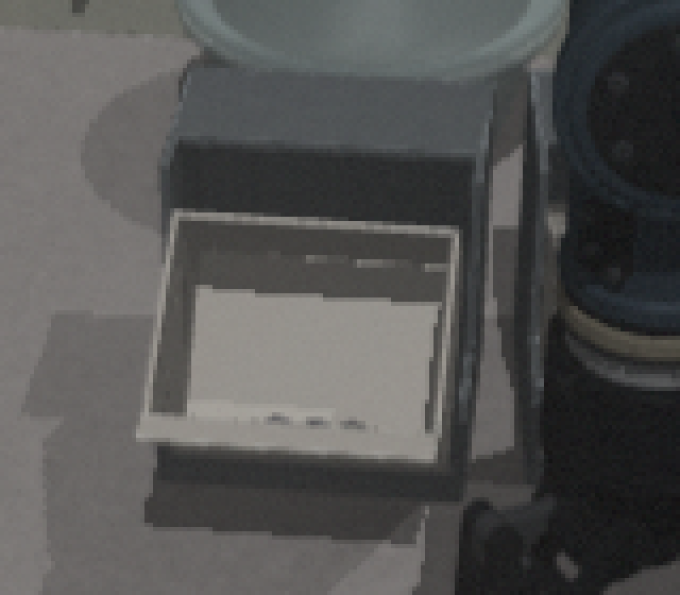

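View pics/scene21.png

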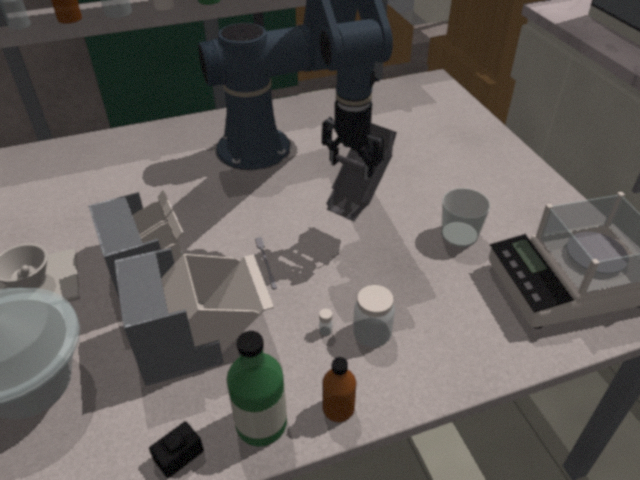

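```bash
python3 -m crank '[0.1,0,0,-40,0, 0.1,0,0,-80,0, 0.1,0,0,-92,0, 0.1,-4,7,-96,0, 0.1,-9,14,-101,0, 0.1,-15,22,-106,0, 0.1,-22,33,-112,0, 0.1,-22,33,-112,0]' 20; python3 - <<'E'
from h import *
m=manip.sense();print(m['tcp_pos'],m['force'],m['finger_gap'])
s=cap('wrist','wrist22'); print(floortilt(s,(60,228,225,415)))
cap('side','side22')
E
```

```text
t: 22.52
tcp_pos: [0.432, 0.1479, 0.0679]
tool_rot: [0.331, 0.624, -0.33, 0.626]
force: [-0.3, 2.2, 6.8]
finger_gap: 0.913
[0.43204232 0.14789938 0.06791582] [-0.32510055  2.24975265  6.76711316] 0.9127188703272476
(np.float64(31.307642927360686), array([ 0.29510061, -0.42770805,  0.85438952]), np.float64(0.6260691823899371))
```

View pics/side22.png

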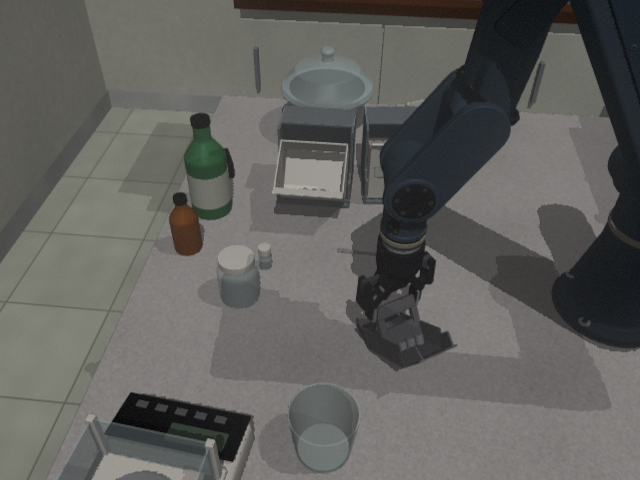

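View pics/wrist22.png

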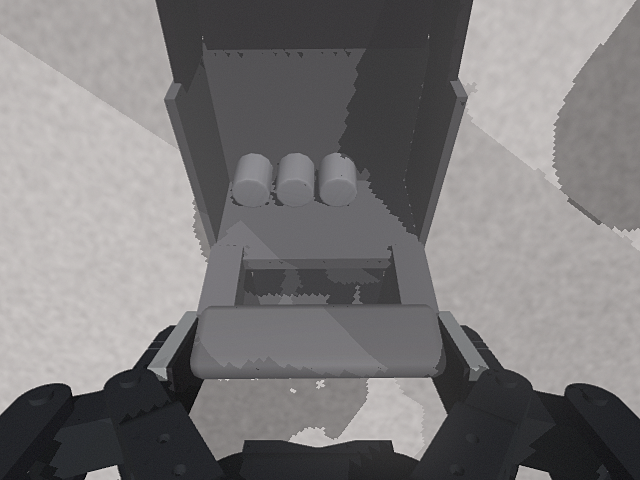

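```bash
python3 -m crank '[0.1,-4,6,-3,0, 0.1,-8,12,-6,0, 0.1,-13,19,-9,0, 0.1,-17,26,-12,0, 0.1,-21,32,-15,0, 0.1,-25,38,-18,0, 0.1,-29,44,-21,0, 0.1,-33,50,-23,0, 0.1,-33,50,-23,0]' 20; python3 - <<'E'
from h import *
m=manip.sense();print(m['tcp_pos'],m['force'],m['finger_gap'])
s=cap('wrist','wrist23'); print(floortilt(s,(80,228,225,415)))
E
```

```text
t: 23.75
tcp_pos: [0.3987, 0.1973, 0.0439]
tool_rot: [0.331, 0.625, -0.331, 0.625]
force: [1.2, -0.2, 5.8]
finger_gap: 0.92
[0.39869436 0.19732639 0.04387465] [ 1.15566029 -0.1821427   5.83096863] 0.9202491711278766
(np.float64(2.958297263003515), array([ 0.02648372, -0.04429572,  0.99866736]), np.float64(0.5386866523911492))
```

View pics/wrist23.png

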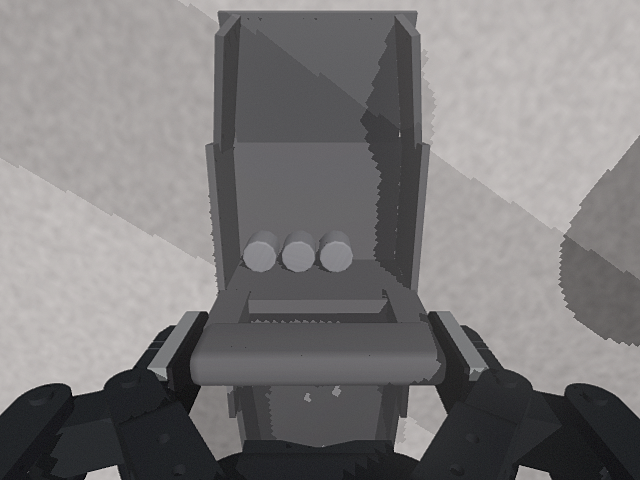

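```bash
python3 -m crank '[0.1,-2,3,-3,0, 0.1,-2,3,-3,0, 0.95,-2,3,-2,0, 1,-2,3,0,0, 1,-2,3,0,0, 1,-2,3,10,0, 1,-2,3,50,0, 1,-2,3,100,0, 1,-2,3,150,0, 1,-2,3,150,0]' 20; python3 - <<'E'
from h import *
m=manip.sense();print(m['tcp_pos'],m['force'],m['finger_gap'])
s=cap('wrist','wrist24'); P=pts(s)
m=(abs(P[...,2]-.092)<.005); k=cv2.connectedComponentsWithStats(m.astype(np.uint8)); i=1+np.argmax(k[2][1:,4]); q=P[k[1]==i]; print(k[2][i],cv2.minAreaRect(q[:,:2].astype(np.float32)),np.median(q[:,2]))
cap('side','side24')
E
```

```text
t: 25.05
tcp_pos: [0.3988, 0.2004, 0.1977]
tool_rot: [0.333, 0.622, -0.329, 0.627]
force: [0.3, -0.2, -0.1]
finger_gap: 1.003
[0.39879348 0.20039497 0.19765181] [ 0.27541735 -0.19477115 -0.06451902] 1.0033780538162331
[ 254  220  119   19 2080] ((0.3951745629310608, 0.2020074427127838), (0.07970359176397324, 0.012651758268475533), 34.05772399902344) 0.09208455901494941
```

View pics/wrist24.png

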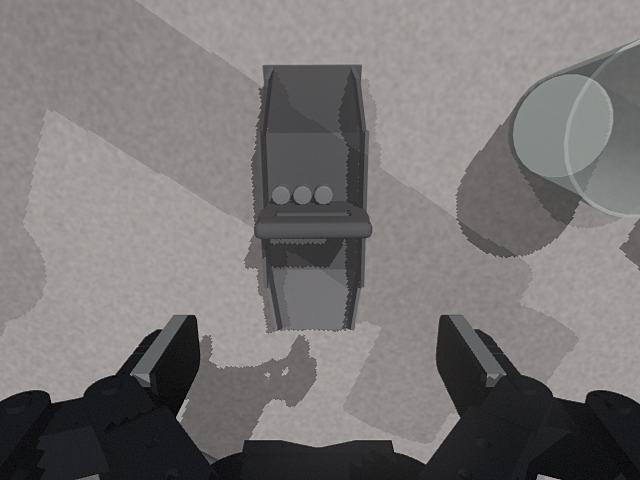

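View pics/side24.png

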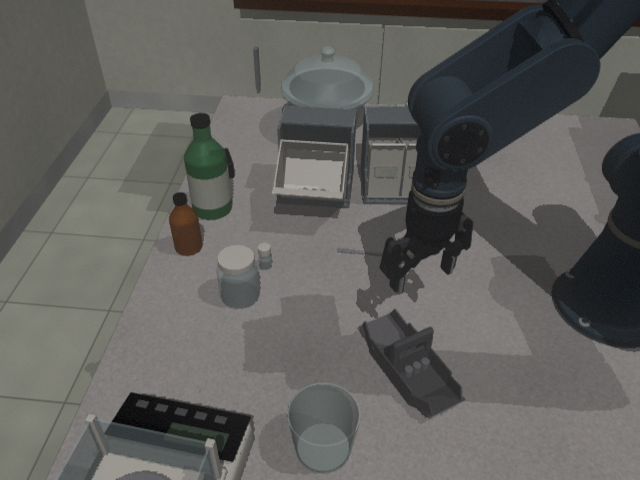

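```bash
python3 -m crank '[0,15,-10,20,0, 0,40,-45,30,-0.1, 0,65,-80,30,-0.2, 0,90,-110,30,-0.3, 0,115,-140,30,-0.4, 0,145,-175,30,-0.5, 0,175,-210,30,-0.595, 0,200,-245,30,-0.595, 0,220,-285,30,-0.595, 0,220,-285,30,-0.595]' 40; python3 - <<'E'
from h import *
m=manip.sense();print(m['tcp_pos'],m['force'],m['tool_rot'])
s=cap('wrist','wrist25'); cap('scene','scene25')
E
```

```text
t: 26.4
tcp_pos: [0.6166, -0.0882, 0.2208]
tool_rot: [-0.5, -0.5, 0.501, -0.498]
force: [-0.6, -0.0, 0.2]
finger_gap: -0.002
[ 0.61662457 -0.08817439  0.22084588] [-0.60547916 -0.01245025  0.22375584] [-0.50000236 -0.5002965   0.50141023 -0.4982859 ]
```

View pics/wrist25.png

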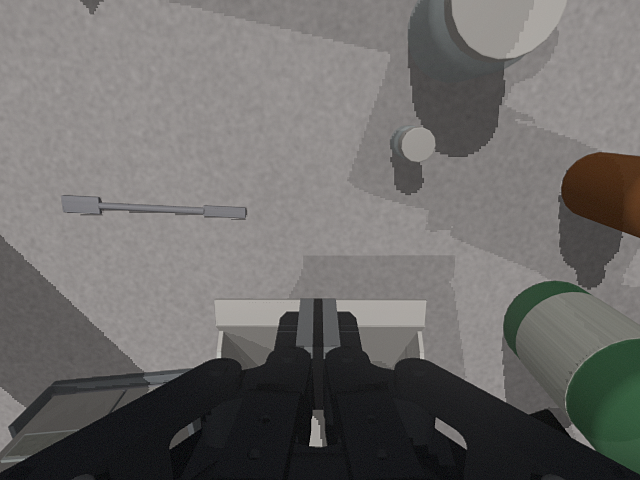

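```bash
python3 -m crank '[0,0,-30,50,0, 0,0,-80,80,0, 0,0,-130,90,0, 0,0,-170,90,0, 0,0,-200,90,0, 0,0,-200,90,0]' 40; python3 - <<'E'
from h import *
s=cap('wrist','wrist26'); P=pts(s)
c=s['img'][120:360,180:460,::-1]; cv2.imwrite('pics/w26.png',cv2.resize(c,(700,600),interpolation=3))
cap('wrist','wrist26b')
E
```

```text
t: 27.25
tcp_pos: [0.6155, -0.2856, 0.3123]
tool_rot: [0.5, 0.501, -0.5, 0.499]
force: [-0.4, 1.1, 0.0]
finger_gap: -0.002
```

View pics/wrist26.png

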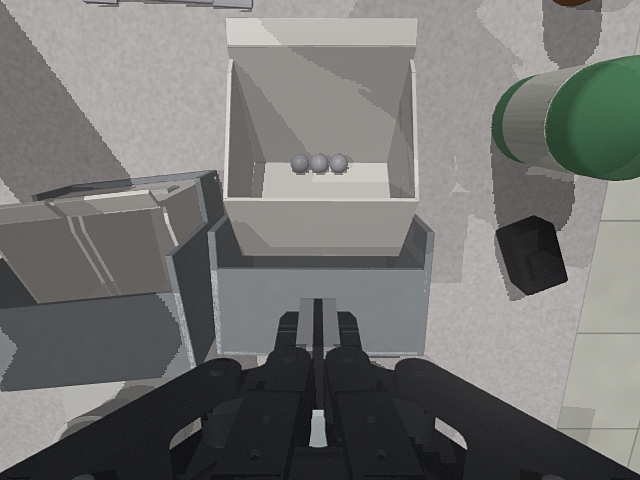

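```bash
python3 -m crank '[0,0,55,0,0, 0,0,110,0,0, 0,0,160,0,0, 0,0,200,0,0, 0,0,200,-50,0, 0,0,200,-105,0, 0,0,200,-160,0, 0,0,200,-210,0, 0,0,200,-235,0, 0,0,200,-235,0]' 40; python3 - <<'E'
from h import *
m=manip.sense();print(m['tcp_pos'],m['force'])
E
```

```text
t: 28.6
tcp_pos: [0.614, -0.0827, 0.0766]
tool_rot: [0.498, 0.503, -0.5, 0.499]
force: [-0.1, -0.8, 1.4]
finger_gap: 0.002
[ 0.61396163 -0.08268766  0.0766336 ] [-0.14758808 -0.78626181  1.35840759]
```

```bash
python3 -m crank '[0,2,-30,0,0, 0,2,-45,3,0, 0,2,-60,10,0, 0,2,-75,18,0, 0,2,-90,26,0, 0,2,-105,33,0, 0,2,-120,38,0, 0,2,-133,41,0, 0,2,-143,43,0, 0,2,-150,44,0]' 40; python3 - <<'E'
from h import *
m=manip.sense();print(m['tcp_pos'],m['force'])
s=cap('side','side27')
a=s['img'][90:230,240:400,::-1]; cv2.imwrite('pics/h27.png',cv2.resize(a,(680,595),interpolation=3))
E
```

```text
t: 29.85
tcp_pos: [0.6178, -0.2295, 0.1215]
tool_rot: [0.503, 0.503, -0.498, 0.496]
force: [5.1, 22.2, -0.6]
finger_gap: -0.001
[ 0.61780592 -0.22954946  0.12148285] [ 5.11825476 22.24413348 -0.60296584]
```

View pics/h27.png

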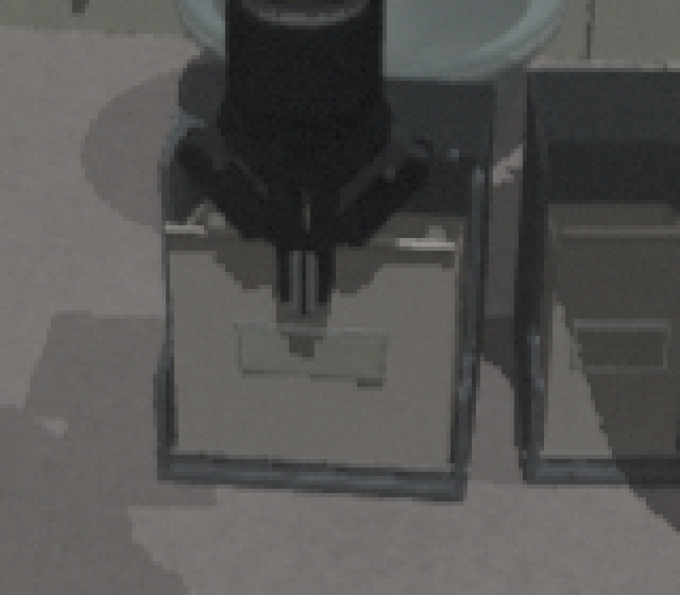

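```bash
python3 -m crank '[0,0,0,0,0, 0,0,25,0,0, 0,0,70,5,0, 0,0,110,60,0, 0,-20,150,110,0, 0,-60,200,110,0, 0,-100,250,110,0, 0,-130,300,110,0, 0,-130,300,110,0]' 40; python3 - <<'E'
from h import *
m=manip.sense();print(m['tcp_pos'],m['force'])
s=cap('side','side28'); s2=cap('scene','scene28')
for n,s,t in (('side',s,105),('scene',s2,130)):
    P=pts(s); g=s['img'].astype(int)
    for a,(x0,x1) in {'wide':(.54,.69),'narrow':(.34,.51)}.items():
        q=P[(P[...,0]>x0)&(P[...,0]<x1)&(P[...,1]>-.30)&(P[...,1]<-.2)&(P[...,2]>.162)&(P[...,2]<.172)&(g.min(-1)>t-30)]
        if len(q)>10:
            f=np.polyfit(q[:,0],q[:,1],1); print(n,a,len(q),'y front pct',np.percentile(q[:,1],[50,90,98]).round(4),'z',np.median(q[:,2]).round(4),f.round(3))
    s0=dict(np.load(f'pics/{n}0.npz')); P0=pts(s0)
    # objects: compare heights change
    for o,(x0,x1,y0,y1,z0,z1) in {'vial':(.66,.72,-.07,.0,.045,.065),'jar':(.66,.78,.01,.14,.095,.115),'tub':(.4,.7,.25,.5,.085,.11)}.items():
        c=[]
        for p in (P0,P):
            k=(p[...,0]>x0)&(p[...,0]<x1)&(p[...,1]>y0)&(p[...,1]<y1)&(p[...,2]>z0)&(p[...,2]<z1); c.append(np.median(p[k],axis=0).round(3) if k.sum()>5 else None)
        print(n,o,c)
E
```

```text
t: 31.02
tcp_pos: [0.4846, 0.0677, 0.2328]
tool_rot: [0.498, 0.502, -0.499, 0.501]
force: [-0.3, 0.1, 0.3]
finger_gap: -0.001
[0.48462212 0.0677016  0.23282451] [-0.29771723  0.10398284  0.25378031]
side wide 149 y front pct [-0.2412 -0.2379 -0.2361] z 0.1687 [-0.007 -0.236]
side narrow 51 y front pct [-0.2711 -0.2674 -0.2648] z 0.1696 [ 0.104 -0.311]
side vial [array([ 0.692, -0.026,  0.055]), array([ 0.693, -0.026,  0.054])]
side jar [array([0.728, 0.063, 0.105]), array([0.728, 0.063, 0.105])]
side tub [array([0.539, 0.37 , 0.096]), array([0.537, 0.369, 0.096])]
scene wide 332 y front pct [-0.2466 -0.2415 -0.2405] z 0.1676 [-0.007 -0.242]
scene narrow 20 y front pct [-0.2755 -0.2726 -0.2718] z 0.1705 [ 0.217 -0.355]
scene vial [array([ 0.696, -0.034,  0.055]), array([ 0.696, -0.034,  0.055])]
scene jar [array([0.733, 0.054, 0.105]), array([0.733, 0.054, 0.105])]
scene tub [array([0.545, 0.39 , 0.095]), array([0.547, 0.391, 0.095])]
```

View pics/side28.png

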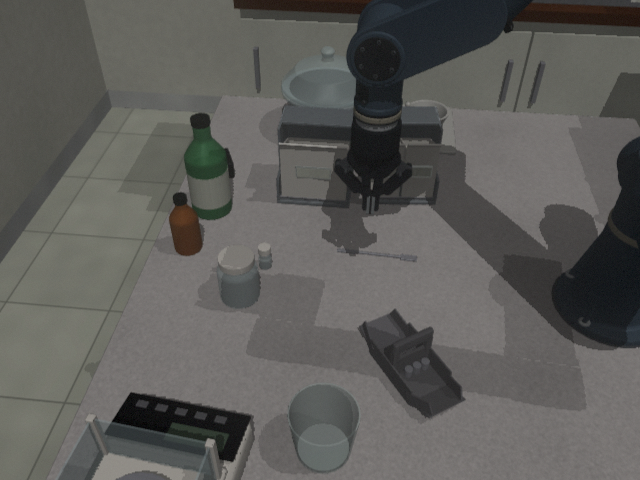

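View pics/scene28.png

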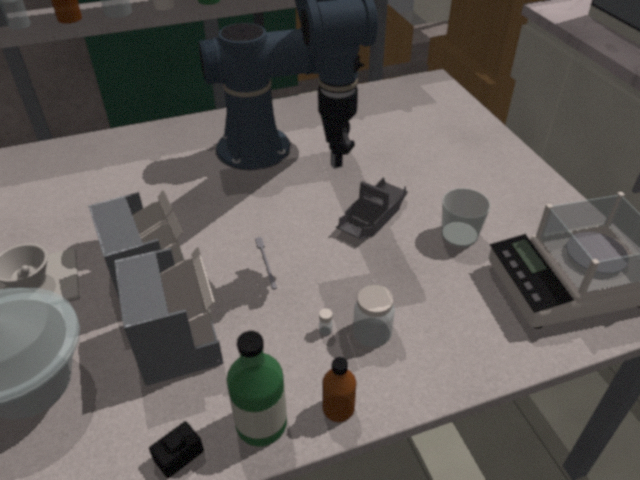

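```bash
python3 -c "
from h import *
print(workorder.sign_off())"
```

```text
the job is handed in; nothing more can be done
None
```

The job is done and handed in at about 31 s of the 72 s allowed. The hand-in reports no verdict, so success is judged only from my own checks.

**How the pour went:** The moves only allow turns about vertical, so I gripped the tray bar by its ends and let the tray pivot in the pads:
- I pre-tilted it to about 17° by pressing its end against the shut narrow bins.
- I then levered it over the wide bin's lip to 43.5°.
- Afterwards I levelled it by lowering it onto the bench, and pushed the bin shut with about 22 N.

**Last checks:**
- **Balls:** a wrist picture just before closing showed all three in the bin.
- **Tray:** it stands released and level, with the top of its bar at 92 mm as expected. The ball bay is empty and the three cylinders are in their own bay. It stands about 11 cm from where it started.
- **Wide bin:** the lip moved back about 12 mm from its slightly ajar start and is now where the dimensions put it when shut.
- **Other things:** the jar, vial and tub are within about 2 mm of their start positions. The spatula looks unmoved in the pictures, but I did not measure it. The narrow bins look shut.

**What disagreed:**
- The reported tool height was about 43 mm lower than the cameras showed, going by the stated fingertip offset. Three camera views agreed with each other, so I worked from them.
- The grip resisted pivoting more than I expected. One push inside the bin jammed at roughly 50 N at the wrist (limit 120 N) before I eased off and approached it differently.

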